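Set out a tea service on its tray

TASK

Set out the blue tea service on its tray for the sale: put the lid on the teapot; stand the milk jug midway between the teapot and the pile of saucers, in line with them; stand the sugar bowl straight behind the jug (towards the back edge of the tray), about two fingers' breadth (3 cm) clear of the jug's body; and stand the cup in the middle of the topmost saucer. It is china: set every piece down upright and gently, feeling for the top of the saucer pile, never letting it drop; leave the teapot, the saucers and the other goods on the table where they are.

Things in the scene. Friction and masses are not known exactly. Their poses are not given: they have to be found in the camera images.
- tray: Fixed wooden tray, 370 mm long (its y) by 260 deep (its x), rim 16 mm high. Origin: centre of its underside; pieces stand 8 mm above it. Its x axis points to its back edge (away from the robot); yaw within 20 degrees. Teapot and saucers stand near its two ends (which at which end varies), 230 mm apart, on a line parallel to its long edges, 35 mm in front of its centre.
- teapot_mouth (a point): Blue teapot without lid, loose on the tray, about 0.55 kg: body 104 mm across, 72 high; spout (reaching 92 mm from the axis) to the tray's front, handle (86 mm, its +x) to the back, within 17 degrees. Point: centre of its mouth, level with the rim's top, on the pot's axis. The opening is 60 mm across inside a 5 mm rim.
- saucers: Rigid, fixed pile of blue saucers on the tray, 112 mm across. Origin: on its axis, at the underside of the lowest saucer. Their number varies: the flat well of the top saucer (54 mm across, for the cup's foot) lies 18 to 53 mm above this origin; how high is not given: see it or feel for it. The top saucer's rim is 12 mm above its well.
- lid_knob (a point): Teapot lid, lying knob up on the table: disc 72 mm across, upright knob 17 mm across and 22 high in its middle; under the disc a round plug 50 mm across, 8 deep, that goes into the teapot's mouth; about 0.08 kg. Point: centre of the knob, 24 mm above the plug's underside, 16 above the disc's underside (which rests on the pot's rim), 11 below the top.
- jug_center (a point): Milk jug, open on top: upright cylinder 54 mm across, 84 high (the tallest loose piece), one handle reaching 48 mm from the axis on its +y side, pouring lip opposite (-y) reaching 45 mm; about 0.18 kg. Point: on its axis, half-way up, 42 mm above its underside. Grip across the body, along its x.
- sugar_center (a point): Sugar bowl with its own fixed domed lid: straight body 62 mm across up to 57 mm height, small knob on top up to 75 mm, two ear handles on opposite sides (+y, -y) each reaching 46 mm from the axis; about 0.28 kg. Point: on its axis, 30 mm above its underside. Grip across the body, along its x.
- cup_center (a point): Cup, open on top: 54 mm high, 66 mm across at the rim, 62 at 14 mm height, foot 42 mm across, one handle on its +y side reaching 54 mm from the axis; about 0.16 kg. Point: on its axis, 27 mm above its underside. Grip across the body, along its x.
- vase: Bystander: green glass vase, 76 mm across, 125 high, behind the tray to the left; origin at the centre of its underside. Leave alone.
- bowls: Bystander: pile of white bowls, 114 mm across, 76 high, behind the tray to the right; origin at the centre of its underside. Leave alone.
- torch: Bystander: black torch lying on the table at the far left, 158 mm long, 42 high; origin under its middle. Leave alone.

How it is judged:
By the outcome, as a careful person would: the job done as asked, in the order asked, and still so for the second after the job is handed in, with the robot touching nothing.
It also fails if it takes over 109 s, if anything falls off the work surface, if the arm or the gripper's body presses on something with over 40 N, if the wrist force passes 120 N, or if a joint passes its speed limit or range.

ROBOT

A 6-joint arm with a two-finger parallel gripper is mounted at the origin on the work surface. World frame = base frame: x ahead of the robot, y to its left, z up, the work surface at z = 0. Lengths are in m, angles in rad, forces in N, time in s.
With the tool pointing down it reaches from about 0.35 to 0.875 m from the base axis. Payload 4.2 kg.
Tool frame: the origin (TCP) lies on the centre line of the jaws, within the pads' length; the fingertips stand 25 mm ahead of it and the grasp point (between the pads) lies 6 mm ahead of it; z points along the fingers, y is the line along which they close (so a half turn about z gives the same grasp; the last joint's range is limited). The gripper opens to 85 mm and grips with 20 to 120 N. Pads are 22 mm wide; open, the fingers measure 114 mm over their backs; the gripper's body (76 mm by 85 mm) begins 54 mm behind the grasp point. The pads swing forward as they close: fully open they stand 13 mm farther back than shut.
Start: joints at [1.603, 0.385, 0.008, 0, -1.194, -0.259], TCP at [0.141, 0.609, 0.256] pointing down, gripper open.
Joint ranges: [-3.14, 3.14], [-1.21, 2.06], [-1.07, 1.41], [-3.16, 2.05], [-2.99, -0.16], [-3.1, 3.1]. Speed limits (rad/s): [2.79, 2.79, 3.14, 3.14, 3.14, 3.14].

INTERFACE

Orientations are given as a rotation vector (axis times angle).
In Python, from station import r gives the robot as it stands.
- The arm moves only by the tool arm_command, never from a script. Its argument "deltas" is a list of rows, each an object of numbers: "x", "y", "z": the shift along the tool's x, y, z in cm; "ax", "ay", "az": the turn, a rotation vector about the tool's x, y, z in degrees. In form: [{"x": .., "y": .., "z": .., "ax": .., "ay": .., "az": ..}, ...]. A call has 1 to 12 rows; each row is the pose to reach, as a shift and turn from the pose commanded when the call began, along the tool's axes at that moment; what a row does not reach only later rows make up. A row lasts 1/12 s, in which the tool goes at most 41.7 mm and 7.16 degrees, less where a joint would pass 70% of its speed; a pose out of reach is approached as far as the arm can. A call with a gripper value outside its range is refused whole. "gripper" is the opening, from -1 (shut) to 1 (fully open), set as the call begins (left out, the last holds). The fingers move at their own pace and stop on an object; the grip force is fixed at half the most. Time passes only in rows, so rows that repeat a pose let the fingers close. It gives the time, the measured TCP pose, the force, the opening and the grip force at its end, in the units of the state.
- r.get_obs(): the state, without advancing time (a new reading comes with each control period).
- r.snapshot(name): name is "side" or "top" or "wrist"; returns a dict with "color" (480x640x3 uint8, red, green, blue), "K" (3x3 intrinsics, pixels), "k1" (the pictures are not rectified: a ray, as slopes to the right and down, at radius r is drawn at 1 + k1 r^2 times it, then the intrinsics apply), "origin" and "attitude" of the camera in the world. Camera axes: x right, y up, looking along -z (the intrinsics and any distortion apply to the point x, -y, -z); pixel columns grow to the right and rows downward; lengths in m; the calibration is good to about 2 mm. A picture is of the moment at which its call begins. There is no depth.
- r.sign_off(): hands the job in; it is judged then, once.
The state is a dict: "clock": time; "qpos": joint angles; "joint_velocities": joint speeds; "joint_efforts": joint torques, N m; "tcp_pos": TCP position; "orientation": TCP orientation; "wrist_force": force on the tool from outside, world axes, zero at the start; "ft_torque": the same for the moment, N m; "width": finger opening in m; "finger_force": force on a finger pad.
Only numpy, scipy, OpenCV 4.12 (cv2) and the standard library are available. Lean on these libraries where they do the work, as an engineer would, in place of code of your own. Each camera call takes 0.05 s, during which the arm holds its last target. There are 200 camera calls.

## Working session

There is one attempt and no reset: what is moved stays moved. The work goes in short steps, Python scripts to look and compute and a tool call to move; the robot and the scene stay as the last step left them, time stands still between calls to the robot, and variables do not carry over. Pictures are saved under pics/ and viewed, at most 14 in all, crops included, and the job is handed in when it is done.

Besides the shell and the picture viewer there is one more tool, called after ">>>" by a JSON object that holds its "op" and its "data". arm_command: Moves the arm, as the interface text tells. Its arguments: {"type":"object","properties":{"deltas":{"type":"array","items":{"type":"object","properties":{"x":{"type":"number"},"y":{"type":"number"},"z":{"type":"number"},"ax":{"type":"number"},"ay":{"type":"number"},"az":{"type":"number"}}}},"gripper":{"type":"number"}},"required":["deltas"]}

```bash
ls; mkdir -p pics
python3 - <<'E'
from station import r
import cv2
o=r.get_obs(); print(o)
for n in("top","side"):
    s=r.snapshot(n); cv2.imwrite(f"pics/{n}0.png",s["color"][:,:,::-1]); print(n,s["K"],s["k1"],s["origin"],s["attitude"])
E
```

```text
pics
{'clock': 0.0, 'qpos': array([ 1.60261475e+00,  3.85535427e-01,  6.55135200e-03, -4.78486864e-04,
       -1.19401929e+00, -2.58599859e-01]), 'joint_velocities': array([6.61074766e-04, 8.32347292e-04, 2.01865209e-04, 1.39214532e-03,
       1.90637506e-06, 1.17647347e-03]), 'joint_efforts': array([-3.06485790e-04, -3.92287946e+01,  1.88401240e+01,  4.18623179e+00,
       -4.62168930e-03, -3.21760709e-06]), 'tcp_pos': array([0.14039315, 0.60844731, 0.2552082 ]), 'orientation': array([ 3.11915274e+00, -3.55485525e-01, -1.89446466e-04]), 'wrist_force': array([-0.04350998, -0.13748585, -0.4782051 ]), 'ft_torque': array([ 0.00023896,  0.06070513, -0.03187387]), 'finger_force': 0.0, 'width': 0.08529799775870227}
top [[436.16822354   0.         323.82438737]
 [  0.         436.16822354 237.88803491]
 [  0.           0.           1.        ]] 0.032285395865400766 [0.41002262 0.05393443 1.31858488] [ 0.12005299 -0.07083178 -1.56929168]
side [[543.89101997   0.         328.2727837 ]
 [  0.         543.89101997 233.36208621]
 [  0.           0.           1.        ]] 0.04040250806125221 [-0.08155526 -0.80055383  0.73669645] [ 0.98208444 -0.3375114  -0.56495903]
```

View pics/top0.png

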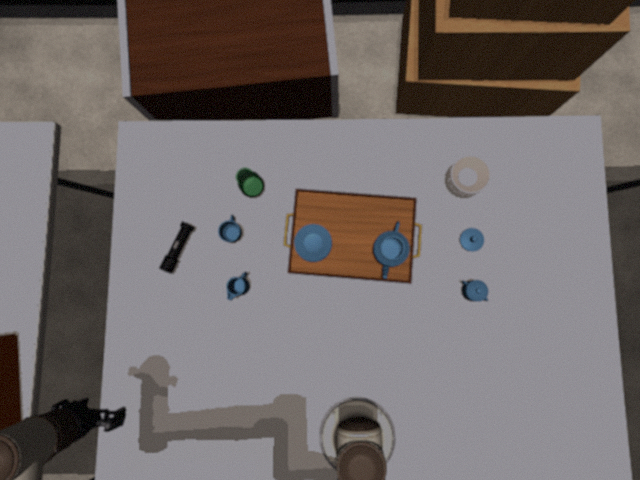

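View pics/side0.png

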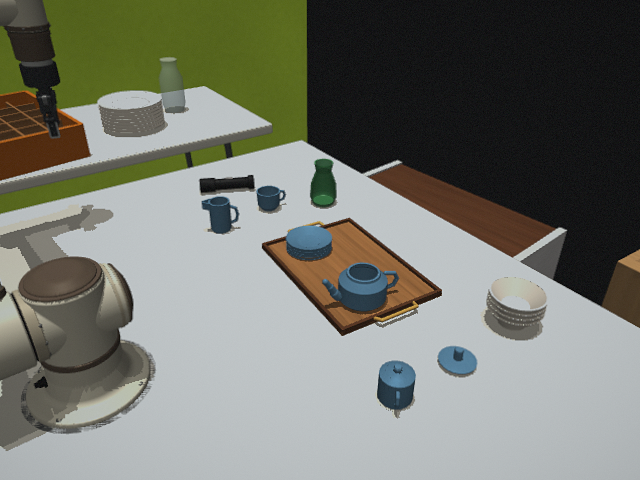

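The top view shows the saucers at (313,243), teapot (391,249), lid (472,239), sugar bowl (477,291), cup (230,232) and jug (238,286). The side view agrees. Next I'll measure them with masks.

```bash
cat > h.py <<'E'
from station import r
import numpy as np, cv2
from scipy.spatial.transform import Rotation as R
def snap(n,f=None):
    s=r.snapshot(n)
    if f: cv2.imwrite(f"pics/{f}.png",s["color"][:,:,::-1])
    return s
def rays(s,uv):
    K=s["K"]; d=np.array([s["k1"],0,0,0,0.])
    # distortion: factor 1+k1 r^2
    p=cv2.undistortPoints(np.asarray(uv,float).reshape(-1,1,2),K,d)[:,0]
    v=np.c_[p[:,0],-p[:,1],-np.ones(len(p))]
    return R.from_rotvec(s["attitude"]).apply(v)
def cast(s,uv,z):
    v=rays(s,uv); o=np.asarray(s["origin"])
    z=np.asarray(z,float)
    return o+v*((z-o[2])/v[:,2])[:,None]
def proj(s,P):
    q=R.from_rotvec(s["attitude"]).inv().apply(np.atleast_2d(P)-s["origin"])
    x=q[:,0]/-q[:,2]; y=-q[:,1]/-q[:,2]; f=1+s["k1"]*(x*x+y*y); K=s["K"]
    return np.c_[K[0,0]*x*f+K[0,2],K[1,1]*y*f+K[1,2]]
def mask(s,lo=(95,90,40),hi=(125,255,255)):
    h=cv2.cvtColor(s["color"],cv2.COLOR_RGB2HSV); return cv2.inRange(h,np.array(lo),np.array(hi))
def blobs(m,amin=60):
    c,_=cv2.findContours(m,cv2.RETR_EXTERNAL,cv2.CHAIN_APPROX_NONE)
    return [k for k in c if cv2.contourArea(k)>amin]
def circ(P):  # least-squares circle
    A=np.c_[2*P[:,:2],np.ones(len(P))]; b=(P[:,:2]**2).sum(1)
    x=np.linalg.lstsq(A,b,rcond=None)[0]; return x[:2],np.sqrt(x[2]+x[:2]@x[:2])
E
python3 - <<'E'
from h import *
for n in("top","side"):
    s=snap(n); m=mask(s)
    for k in blobs(m):
        x,y,w,h=cv2.boundingRect(k); c=k[:,0].mean(0)
        print(n,(x,y,w,h),cv2.contourArea(k),np.round(cast(s,[[x+w/2,y+h/2]],0.03),3))
    cv2.imwrite(f"pics/m_{n}.png",m)
s=snap("top"); c=s["color"][180:310,210:500,::-1]
cv2.imwrite("pics/c1.png",cv2.resize(c,None,fx=2.75,fy=2.75,interpolation=cv2.INTER_CUBIC))
# wood contour
h=cv2.cvtColor(s["color"],cv2.COLOR_RGB2HSV)
w=cv2.inRange(h,np.array((0,80,20)),np.array((25,255,255))); w[:150]=0;w[320:]=0;w[:,:270]=0;w[:,430:]=0
k=max(blobs(w),key=cv2.contourArea); q=cv2.minAreaRect(k);print(q); B=cv2.boxPoints(q)
P=cast(s,B,0.016); print(P, [np.linalg.norm(P[i]-P[i-1]) for i in range(4)],P.mean(0))
E
```

```text
top (463, 281, 24, 20) 342.5 [[ 0.412 -0.343  0.03 ]]
top (227, 273, 19, 26) 287.0 [[0.425 0.352 0.03 ]]
top (460, 229, 23, 22) 362.5 [[ 0.56  -0.339  0.03 ]]
top (295, 225, 36, 36) 954.5 [[0.552 0.127 0.03 ]]
top (374, 223, 35, 56) 931.5 [[ 0.528 -0.105  0.03 ]]
top (221, 216, 20, 26) 288.5 [[0.595 0.373 0.03 ]]
side (378, 361, 37, 48) 1412.0 [[ 0.414 -0.341  0.03 ]]
side (438, 347, 39, 27) 753.5 [[ 0.544 -0.361  0.03 ]]
side (323, 263, 75, 48) 2122.5 [[ 0.538 -0.09   0.03 ]]
side (286, 226, 45, 34) 1165.5 [[0.546 0.119 0.03 ]]
side (202, 197, 36, 36) 783.5 [[0.432 0.363 0.03 ]]
side (257, 186, 28, 25) 434.5 [[0.59  0.368 0.03 ]]
((352.4951477050781, 235.14041137695312), (136.1906280517578, 84.0384750366211), 4.830420017242432)
[[ 0.46893929  0.22258578  0.016     ]
 [ 0.72463721  0.20418387  0.016     ]
 [ 0.68647905 -0.20681616  0.016     ]
 [ 0.43522155 -0.17949755  0.016     ]] [np.float64(0.4034945933089424), np.float64(0.25635923765167146), np.float64(0.4127675738085963), np.float64(0.25273827808736915)] [0.57881927 0.01011398 0.016     ]
```

View pics/c1.png

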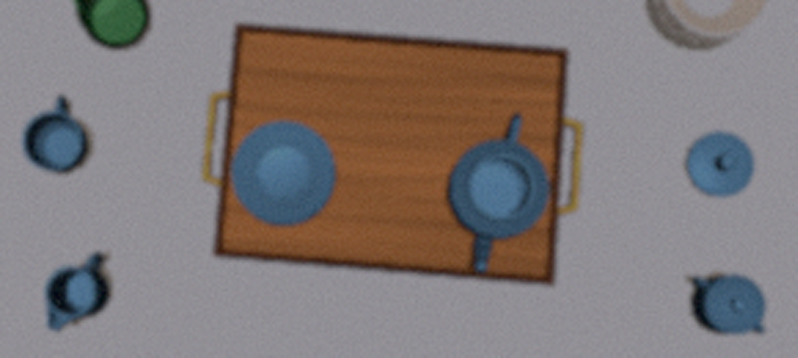

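The crop confirms the handle directions: jug handle up-right, cup handle up, sugar bowl ears on a diagonal, teapot spout down and handle up. First stop is above the lid.

```bash
cat >> h.py <<'E'
def to(x,y,z,yaw=None,q=True):
    """delta row (cm, deg) from the present pose to TCP x,y,z, tool down, tool-x at world yaw deg"""
    o=r.get_obs(); T=R.from_rotvec(o["orientation"]); p=o["tcp_pos"]
    xa=T.as_matrix()[:,0]; cur=np.degrees(np.arctan2(xa[1],xa[0]))
    if yaw is None: yaw=cur
    yaw=cur+(yaw-cur+90)%180-90   # half-turn symmetric
    G=R.from_euler('z',yaw,degrees=True)*R.from_euler('x',180,degrees=True)
    d=T.inv().apply(np.array([x,y,z])-p)*100; a=np.degrees((T.inv()*G).as_rotvec())
    print("tcp",p.round(4),"yaw",cur.round(1),"->",round(yaw,1),"F",o["wrist_force"].round(1),"w",round(o["width"],4),"q",o["qpos"].round(2),"t",o["clock"])
    print("  row xyz",d.round(2),"a",a.round(2))
E
python3 -c "
from h import *
to(.555,-.345,.25)"
```

```text
tcp [0.1405 0.6088 0.2558] yaw -13.0 -> -13.0 F [-0.1 -0.7 -0.2] w 0.0855 q [ 1.6   0.39  0.01 -0.   -1.19 -0.26] t 0.25
  row xyz [61.84 83.61  0.67] a [ 0.06 -0.   -0.  ]
```

>>> {"op": "arm_command", "data": {"deltas": [{"x": 30.9, "y": 41.8}, {"x": 30.9, "y": 41.8}, {"x": 30.9, "y": 41.8}, {"x": 30.9, "y": 41.8}, {"x": 30.9, "y": 41.8}, {"x": 30.9, "y": 41.8}, {"x": 30.9, "y": 41.8}, {"x": 30.9, "y": 41.8}, {"x": 30.9, "y": 41.8}, {"x": 30.9, "y": 41.8}, {"x": 30.9, "y": 41.8}, {"x": 30.9, "y": 41.8}]}}

```text
invalid input at $.deltas[0]: expected keys x, y, z, ax, ay, az
```

```bash
python3 -c "
from h import *
to(.555,-.345,.25)"
```

```text
tcp [0.1405 0.6088 0.2558] yaw -13.0 -> -13.0 F [-0.1 -0.7 -0.2] w 0.0855 q [ 1.6   0.39  0.01 -0.   -1.19 -0.26] t 0.25
  row xyz [61.84 83.61  0.67] a [ 0.06 -0.   -0.  ]
```

>>> {"op": "arm_command", "data": {"deltas": [{"x": 30.9, "y": 41.8, "z": 0, "ax": 0, "ay": 0, "az": 0}, {"x": 30.9, "y": 41.8, "z": 0, "ax": 0, "ay": 0, "az": 0}, {"x": 30.9, "y": 41.8, "z": 0, "ax": 0, "ay": 0, "az": 0}, {"x": 30.9, "y": 41.8, "z": 0, "ax": 0, "ay": 0, "az": 0}, {"x": 30.9, "y": 41.8, "z": 0, "ax": 0, "ay": 0, "az": 0}, {"x": 30.9, "y": 41.8, "z": 0, "ax": 0, "ay": 0, "az": 0}, {"x": 30.9, "y": 41.8, "z": 0, "ax": 0, "ay": 0, "az": 0}, {"x": 30.9, "y": 41.8, "z": 0, "ax": 0, "ay": 0, "az": 0}, {"x": 30.9, "y": 41.8, "z": 0, "ax": 0, "ay": 0, "az": 0}, {"x": 30.9, "y": 41.8, "z": 0, "ax": 0, "ay": 0, "az": 0}, {"x": 30.9, "y": 41.8, "z": 0, "ax": 0, "ay": 0, "az": 0}, {"x": 30.9, "y": 41.8, "z": 0, "ax": 0, "ay": 0, "az": 0}]}}

```text
clock: 1.25
tcp_pos: [0.3398, 0.1484, 0.2567]
orientation: [-3.12, 0.354, -0.001]
wrist_force: [1.5, -0.4, -0.1]
width: 0.0854
finger_force: 0.0
```

```bash
python3 -c "
from h import *
to(.555,-.345,.25)
s=snap('wrist','w1'); print(s['K'],s['k1'],s['origin'],R.from_rotvec(s['attitude']).as_matrix().round(2))"
```

```text
tcp [0.3398 0.1484 0.2567] yaw -12.9 -> -12.9 F [ 1.5 -0.4 -0.1] w 0.0854 q [ 0.86 -0.07 -0.55  0.   -1.09  0.49] t 1.25
  row xyz [32.02 43.28  0.64] a [-0.07 -0.04  0.  ]
[[367.66958272   0.         320.51383753]
 [  0.         367.66958272 239.50519047]
 [  0.           0.           1.        ]] -0.07194272306514825 [0.41841041 0.13036694 0.37436768] [[-0.22  0.93  0.3 ]
 [-0.97 -0.21 -0.07]
 [-0.   -0.31  0.95]]
```

View pics/w1.png

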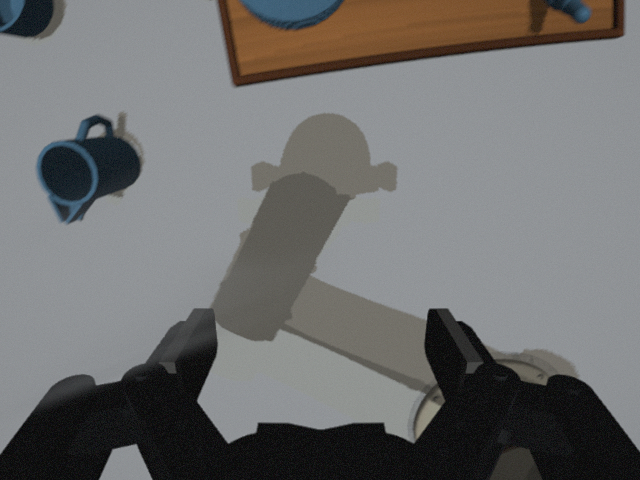

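The wrist camera looks ahead of and under the tool. The jug is at (90,170), the tray's front edge is along row 80, and the spout is at (570,5). Continuing to the lid.

>>> {"op": "arm_command", "data": {"deltas": [{"x": 32, "y": 43.3, "z": 0, "ax": 0, "ay": 0, "az": 0}, {"x": 32, "y": 43.3, "z": 0, "ax": 0, "ay": 0, "az": 0}, {"x": 32, "y": 43.3, "z": 0, "ax": 0, "ay": 0, "az": 0}, {"x": 32, "y": 43.3, "z": 0, "ax": 0, "ay": 0, "az": 0}, {"x": 32, "y": 43.3, "z": 0, "ax": 0, "ay": 0, "az": 0}, {"x": 32, "y": 43.3, "z": 0, "ax": 0, "ay": 0, "az": 0}, {"x": 32, "y": 43.3, "z": 0, "ax": 0, "ay": 0, "az": 0}, {"x": 32, "y": 43.3, "z": 0, "ax": 0, "ay": 0, "az": 0}, {"x": 32, "y": 43.3, "z": 0, "ax": 0, "ay": 0, "az": 0}, {"x": 32, "y": 43.3, "z": 0, "ax": 0, "ay": 0, "az": 0}, {"x": 32, "y": 43.3, "z": 0, "ax": 0, "ay": 0, "az": 0}, {"x": 32, "y": 43.3, "z": 0, "ax": 0, "ay": 0, "az": 0}]}}

```text
clock: 2.3
tcp_pos: [0.5392, -0.3104, 0.2561]
orientation: [-3.121, 0.356, 0.0]
wrist_force: [1.8, 0.8, 0.4]
width: 0.0854
finger_force: 0.0
```

```bash
cat >> h.py <<'E'
def lid():
    s=snap('wrist','wl'); m=mask(s); 
    for k in blobs(m,300):
        x,y,w,h=cv2.boundingRect(k); P=cast(s,k[:,0],0.01)
        print((x,y,w,h),cv2.contourArea(k),"circ@z.01",circ(P))
    return s,m
E
python3 -c "
from h import *
to(.555,-.345,.15)
s,m=lid()"
```

```text
tcp [ 0.5392 -0.3104  0.2561] yaw -13.0 -> -13.0 F [1.8 0.8 0.4] w 0.0854 q [-0.26  0.38  0.   -0.   -1.19  1.61] t 2.3
  row xyz [ 2.32  3.02 10.6 ] a [-0.01  0.01 -0.  ]
(343, 284, 70, 67) 2750.5 circ@z.01 (array([ 0.39142084, -0.34542719]), np.float64(0.03702224632206013))
(59, 194, 110, 104) 4351.5 circ@z.01 (array([ 0.54536428, -0.07471679]), np.float64(0.047498153277443986))
(317, 132, 70, 71) 3761.0 circ@z.01 (array([ 0.566527  , -0.34848422]), np.float64(0.033888109145720324))
```

View pics/wl.png

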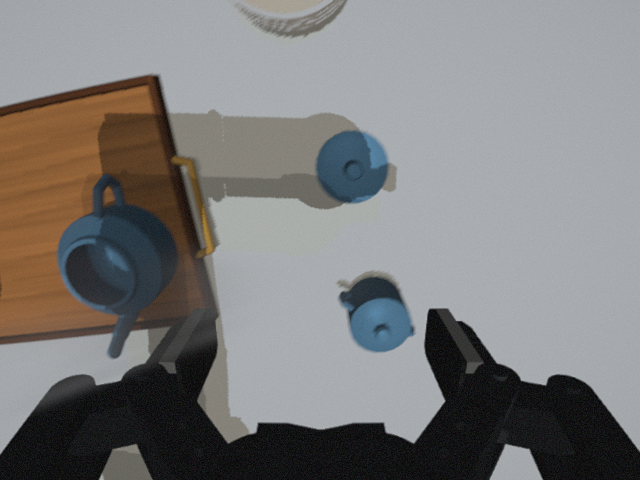

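The lid is at (352,167) with its knob top at (354,170), the sugar bowl's knob is at (381,330), and the teapot mouth is near (100,273). All are in plain view.

```bash
python3 -c "
from h import *
s=snap('wrist')
m=mask(s,(95,60,30)); m2=m.copy(); 
for k in blobs(m,300):
    print(cv2.boundingRect(k),circ(cast(s,k[:,0],.01)),circ(cast(s,cv2.convexHull(k)[:,0],.012)))
print(cast(s,[[354,170]],.035),cast(s,[[381,331]],.075))
t=snap('top')
# lid in top view, knob crop position (722,162)/2.75+offset
for k in blobs(mask(t,(95,60,30))):
    x,y,w,h=cv2.boundingRect(k)
    if x>450: print('top',circ(cast(t,k[:,0],.012)))
print(cast(t,[[210+722/2.75,180+162/2.75]],.035),cast(t,[[210+738/2.75,180+304/2.75]],.075))
"
```

```text
(332, 282, 76, 75) (array([ 0.39688408, -0.34069353]), np.float64(0.0427444638250425)) (array([ 0.39845958, -0.33995328]), np.float64(0.04525533375344475))
(50, 182, 119, 183) (array([ 0.52158146, -0.06745596]), np.float64(0.07264381826744114)) (array([ 0.50294136, -0.07740543]), np.float64(0.09156298345036451))
(308, 136, 72, 73) (array([ 0.5656376 , -0.34638923]), np.float64(0.03498416099785884)) (array([ 0.56592885, -0.34636954]), np.float64(0.035191333470750596))
[[ 0.5700357  -0.35511936  0.035     ]] [[ 0.42438453 -0.34739339  0.075     ]]
top (array([ 0.41303828, -0.35554936]), np.float64(0.029099575691478585))
top (array([ 0.55239036, -0.35846891]), np.float64(0.018842378699390896))
[[ 0.56268208 -0.34062313  0.035     ]] [[ 0.41286104 -0.338335    0.075     ]]
```

```bash
python3 -c "
from h import *
to(.566,-.347,.13)"
```

```text
tcp [ 0.5391 -0.3107  0.2543] yaw -13.2 -> -13.2 F [-0.5  0.1 -0.7] w 0.0855 q [-0.26  0.38 -0.   -0.   -1.19  1.6 ] t 2.45
  row xyz [ 3.48  2.92 12.42] a [-0.01  0.15 -0.  ]
```

>>> {"op": "arm_command", "data": {"deltas": [{"x": 3.5, "y": 2.9, "z": 12.4, "ax": 0, "ay": 0, "az": 0}, {"x": 3.5, "y": 2.9, "z": 12.4, "ax": 0, "ay": 0, "az": 0}, {"x": 3.5, "y": 2.9, "z": 12.4, "ax": 0, "ay": 0, "az": 0}, {"x": 3.5, "y": 2.9, "z": 12.4, "ax": 0, "ay": 0, "az": 0}, {"x": 3.5, "y": 2.9, "z": 12.4, "ax": 0, "ay": 0, "az": 0}, {"x": 3.5, "y": 2.9, "z": 12.4, "ax": 0, "ay": 0, "az": 0}], "gripper": -0.1}}

```text
clock: 2.95
tcp_pos: [0.5669, -0.344, 0.1337]
orientation: [3.121, -0.353, 0.001]
wrist_force: [0.4, 0.5, 0.4]
width: 0.0384
finger_force: 0.0
```

```bash
python3 -c "
from h import *
to(.566,-.347,.041)
s=snap('wrist','wl2')
m=mask(s,(90,50,25)) 
for k in blobs(m,300):
    P=cast(s,k[:,0],.012);print(cv2.boundingRect(k),circ(P),P.min(0),P.max(0))
"
```

```text
tcp [ 0.5669 -0.344   0.1337] yaw -12.9 -> -12.9 F [0.4 0.5 0.4] w 0.0384 q [-0.3   0.55 -0.05  0.   -0.97  1.65] t 2.95
  row xyz [-0.03  0.31  9.27] a [ 0.05 -0.06 -0.  ]
(308, 378, 74, 53) (array([ 0.42361688, -0.33217257]), np.float64(0.027464451661282023)) [ 0.40062216 -0.36256333  0.012     ] [ 0.44998668 -0.29932159  0.012     ]
(0, 269, 92, 211) (array([ 0.50257062, -0.06032701]), np.float64(0.08013260603340948)) [ 0.39319036 -0.14765765  0.012     ] [0.59945029 0.02405017 0.012     ]
(273, 191, 103, 98) (array([ 0.56656946, -0.34676391]), np.float64(0.035111040385739964)) [ 0.53106031 -0.3820007   0.012     ] [ 0.60211086 -0.31149905  0.012     ]
```

View pics/wl2.png

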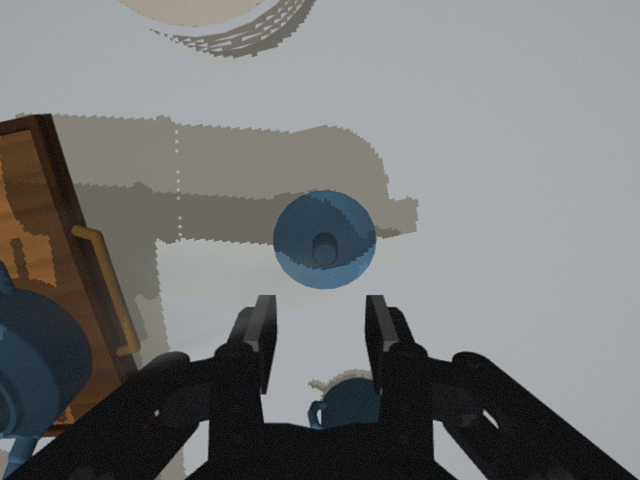

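The lid disc is centred at (325,239) with its knob at (325,248), between the jaws. Measured centre (0.5666,-0.3468), radius 35 mm, so it fits. Descend.

>>> {"op": "arm_command", "data": {"deltas": [{"x": -0.02, "y": 0.29, "z": 4, "ax": 0, "ay": 0, "az": 0}, {"x": -0.02, "y": 0.29, "z": 7, "ax": 0, "ay": 0, "az": 0}, {"x": -0.02, "y": 0.29, "z": 8.5, "ax": 0, "ay": 0, "az": 0}, {"x": -0.02, "y": 0.29, "z": 9.1, "ax": 0, "ay": 0, "az": 0}, {"x": -0.02, "y": 0.29, "z": 9.1, "ax": 0, "ay": 0, "az": 0}, {"x": -0.02, "y": 0.29, "z": 9.1, "ax": 0, "ay": 0, "az": 0}]}}

```text
clock: 3.5
tcp_pos: [0.5672, -0.3475, 0.0442]
orientation: [3.12, -0.354, 0.007]
wrist_force: [1.0, 0.6, 0.5]
width: 0.0387
finger_force: 0.0
```

>>> {"op": "arm_command", "data": {"deltas": [{"x": 0, "y": 0, "z": 0, "ax": 0, "ay": 0, "az": 0}, {"x": 0, "y": 0, "z": 0, "ax": 0, "ay": 0, "az": 0}, {"x": 0, "y": 0, "z": 0, "ax": 0, "ay": 0, "az": 0}, {"x": 0, "y": 0, "z": 0, "ax": 0, "ay": 0, "az": 0}, {"x": 0, "y": 0, "z": 0, "ax": 0, "ay": 0, "az": 0}, {"x": 0, "y": 0, "z": 0, "ax": 0, "ay": 0, "az": 0}], "gripper": -1}}

```text
clock: 4.0
tcp_pos: [0.567, -0.3476, 0.0441]
orientation: [3.12, -0.354, 0.006]
wrist_force: [-1.0, 1.9, 7.4]
width: 0.0145
finger_force: 58.5
```

>>> {"op": "arm_command", "data": {"deltas": [{"x": 0, "y": 0, "z": -4, "ax": 0, "ay": 0, "az": 0}, {"x": 0, "y": 0, "z": -8, "ax": 0, "ay": 0, "az": 0}, {"x": 0, "y": 0, "z": -12, "ax": 0, "ay": 0, "az": 0}, {"x": 0, "y": 0, "z": -16, "ax": 0, "ay": 0, "az": 0}, {"x": 0, "y": -4, "z": -20, "ax": 0, "ay": 0, "az": 0}, {"x": 0, "y": -8, "z": -20, "ax": 0, "ay": 0, "az": 0}, {"x": 0, "y": -12, "z": -20, "ax": 0, "ay": 0, "az": 0}, {"x": 0, "y": -15, "z": -20, "ax": 0, "ay": 0, "az": 0}, {"x": 0, "y": -15, "z": -20, "ax": 0, "ay": 0, "az": 0}, {"x": 0, "y": -15, "z": -20, "ax": 0, "ay": 0, "az": 0}, {"x": 0, "y": -15, "z": -20, "ax": 0, "ay": 0, "az": 0}]}}

```text
clock: 4.92
tcp_pos: [0.5992, -0.2007, 0.2417]
orientation: [-3.122, 0.354, -0.001]
wrist_force: [-0.3, -0.9, -0.7]
width: 0.0143
finger_force: 58.9
```

```bash
python3 -c "
from h import *
to(.5,-.1,.25)
s=snap('wrist','wp')
"
```

```text
tcp [ 0.5992 -0.2007  0.2417] yaw -13.0 -> -13.0 F [-0.3 -0.9 -0.7] w 0.0143 q [-0.07  0.41  0.    0.   -1.17  1.41] t 4.9167
  row xyz [-11.93  -7.59  -0.84] a [-0.   -0.02  0.  ]
```

View pics/wp.png

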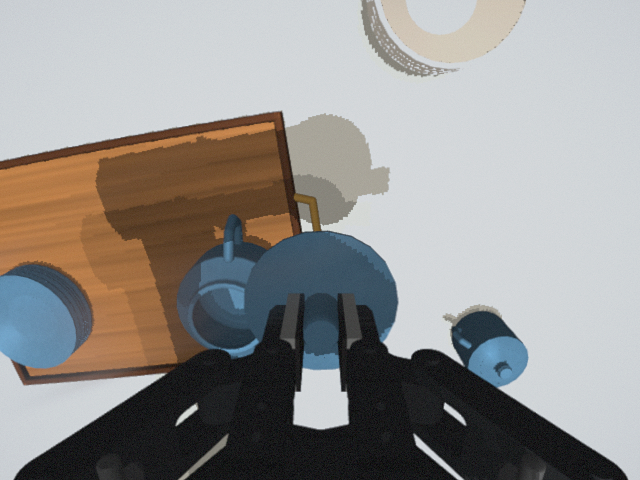

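The lid hangs level in the jaws at (320,300) and half covers the pot mouth at (230,315). I'll back the tool off so the pot shows ahead of the lid.

>>> {"op": "arm_command", "data": {"deltas": [{"x": -4, "y": -1, "z": 0, "ax": 0, "ay": 0, "az": 0}, {"x": -8, "y": -3, "z": 0, "ax": 0, "ay": 0, "az": 0}, {"x": -12, "y": -5, "z": 0, "ax": 0, "ay": 0, "az": 0}, {"x": -14, "y": -7, "z": -2, "ax": 0, "ay": 0, "az": 0}, {"x": -15, "y": -9, "z": -3, "ax": 0, "ay": 0, "az": 0}, {"x": -15, "y": -10, "z": -3, "ax": 0, "ay": 0, "az": 0}, {"x": -15, "y": -10, "z": -3, "ax": 0, "ay": 0, "az": 0}, {"x": -15, "y": -10, "z": -3, "ax": 0, "ay": 0, "az": 0}, {"x": -15, "y": -10, "z": -3, "ax": 0, "ay": 0, "az": 0}]}}

```text
clock: 5.72
tcp_pos: [0.4758, -0.0708, 0.2703]
orientation: [3.121, -0.358, -0.003]
wrist_force: [-0.7, 0.0, -0.3]
width: 0.014
finger_force: 59.0
```

```bash
python3 -c "
from h import *
to(.5,-.1,.25)
s=snap('wrist','wp2')
m=mask(s,(90,60,20)); cv2.imwrite('pics/mm.png',m)
im=cv2.imread('pics/wp2.png'); 
import pickle; pickle.dump(s,open('wp2.pkl','wb'))
c=im[0:240,60:460]; cv2.imwrite('pics/wp2c.png',cv2.resize(c,None,fx=2,fy=2))
"
```

```text
tcp [ 0.4758 -0.0708  0.2703] yaw -13.1 -> -13.1 F [-0.7  0.  -0.3] w 0.014 q [ 0.19  0.13 -0.31 -0.   -1.14  1.15] t 5.7167
  row xyz [3.02 2.3  2.03] a [0.04 0.1  0.  ]
```

View pics/wp2.png

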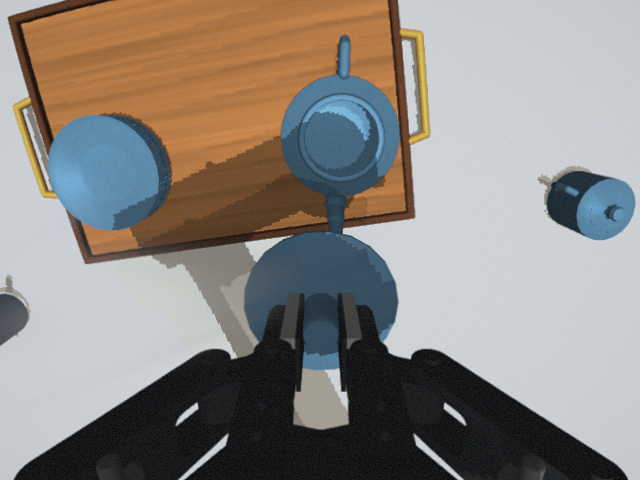

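Clear view: pot mouth ring centred near (342,137), saucer pile around (107,172), tray front corners at (90,262) and (413,215), and the sugar bowl at (590,205). I'll measure from this frame.

```bash
cat > meas.py <<'E'
from h import *
import pickle
s=pickle.load(open('wp2.pkl','rb'))
g=cv2.cvtColor(s["color"],cv2.COLOR_RGB2GRAY)
# mouth ring: radial edge points about guess
def ring(g,c,r0,r1,sign=0,n=180):
    g=cv2.GaussianBlur(g,(0,0),1.0).astype(np.float32); out=[]
    for a in np.linspace(0,2*np.pi,n,endpoint=False):
        rr=np.arange(r0,r1,.25); x=(c[0]+rr*np.cos(a)).astype(np.float32); y=(c[1]+rr*np.sin(a)).astype(np.float32)
        v=cv2.remap(g,x[None],y[None],cv2.INTER_LINEAR)[0]; d=np.gradient(v)
        i=np.argmax(np.abs(d) if sign==0 else sign*d); out.append((x[i],y[i]))
    return np.array(out)
def rfit(P,it=5,tol=.002):
    k=np.ones(len(P),bool)
    for _ in range(it):
        c,R_=circ(P[k]); e=np.abs(np.linalg.norm(P[:,:2]-c,axis=1)-R_); k=e<max(tol,np.median(e)*1.5)
    return c,R_,k.sum()
if __name__=="__main__":
    for r0,r1 in((38,47),(30,40)):
        print("mouth",rfit(cast(s,ring(g,(342,137.5),r0,r1),.080)))
    print("4pt",circ(cast(s,[[299,138],[385,136],[342,94],[342,181]],.080)))
    m=mask(s,(90,60,20))
    k=[k for k in blobs(m,1000)]
    for q in k: print(cv2.boundingRect(q))
    f=cast(s,[[90,262],[413,215],[10,17]],.016); print(f, np.linalg.norm(f[0]-f[1]),"yaw",np.degrees(np.arctan2(-(f[0]-f[1])[0],(f[0]-f[1])[1])))
    # saucer: left half circle radial edges
    q=min(k,key=lambda q:abs(cv2.boundingRect(q)[0]-48))[:,0]
    q=q[(q[:,0]<110)]
    for z in(.04,.05,.06,.07,.08): print(z,rfit(cast(s,q,z)))
E
python3 meas.py
```

```text
mouth (array([ 0.53528907, -0.10198452]), np.float64(0.034036712358876176), np.int64(138))
mouth (array([ 0.53506587, -0.10245312]), np.float64(0.0304247768785315), np.int64(159))
4pt (array([ 0.53513467, -0.10283097]), np.float64(0.034757936272883545))
(548, 172, 87, 68)
(48, 115, 123, 115)
(245, 35, 155, 335)
[[ 0.46709559  0.19613806  0.016     ]
 [ 0.43870308 -0.16205618  0.016     ]
 [ 0.72176542  0.17828949  0.016     ]] 0.3593177516641224 yaw -4.532113624165893
0.04 (array([0.55457159, 0.12761489]), np.float64(0.055177136463294876), np.int64(171))
0.05 (array([0.55457586, 0.12139018]), np.float64(0.05359057791702959), np.int64(171))
0.06 (array([0.55458012, 0.11516546]), np.float64(0.052004019370763016), np.int64(171))
0.07 (array([0.55458439, 0.10894075]), np.float64(0.05041746082449943), np.int64(171))
0.08 (array([0.55458866, 0.10271604]), np.float64(0.04883090227823573), np.int64(171))
```

The mouth fits: centre (0.5352,-0.1023), radii 34.9 and 30.4 mm. The saucer axis lies 230.7 mm from it if the rim is at z≈0.038, which gives a well at about z≈0.026. Tray yaw is about -4.7°. Moving the lid over the mouth.

```bash
python3 -c "
from h import *
to(.5356,-.1025,.15)"
```

```text
tcp [ 0.4758 -0.0708  0.2702] yaw -13.1 -> -13.1 F [-0.3 -0.4 -0.3] w 0.0141 q [ 0.19  0.13 -0.31 -0.   -1.14  1.15] t 5.7667
  row xyz [ 6.57  1.72 12.01] a [0.05 0.11 0.  ]
```

>>> {"op": "arm_command", "data": {"deltas": [{"x": 3.5, "y": 1, "z": 1, "ax": 0, "ay": 0, "az": 0}, {"x": 6.5, "y": 1.7, "z": 3, "ax": 0, "ay": 0, "az": 0}, {"x": 6.55, "y": 1.72, "z": 7, "ax": 0, "ay": 0, "az": 0}, {"x": 6.55, "y": 1.72, "z": 10.5, "ax": 0, "ay": 0, "az": 0}, {"x": 6.55, "y": 1.72, "z": 12, "ax": 0, "ay": 0, "az": 0}, {"x": 6.55, "y": 1.72, "z": 12, "ax": 0, "ay": 0, "az": 0}, {"x": 6.55, "y": 1.72, "z": 12, "ax": 0, "ay": 0, "az": 0}]}}

```text
clock: 6.35
tcp_pos: [0.5356, -0.1024, 0.1501]
orientation: [3.12, -0.357, -0.004]
wrist_force: [0.5, -0.1, 0.4]
width: 0.0141
finger_force: 59.0
```

```bash
python3 -c "
from h import *
to(.5356,-.1025,.118)"
```

```text
tcp [ 0.5356 -0.1024  0.1501] yaw -13.1 -> -13.1 F [ 0.5 -0.1  0.4] w 0.0141 q [ 0.11  0.35 -0.33  0.   -0.89  1.23] t 6.35
  row xyz [0.02 0.01 3.21] a [0.09 0.15 0.  ]
```

Spot on. Descend gently to just above contact.

>>> {"op": "arm_command", "data": {"deltas": [{"x": 0, "y": 0, "z": 1, "ax": 0, "ay": 0, "az": 0}, {"x": 0, "y": 0, "z": 1.8, "ax": 0, "ay": 0, "az": 0}, {"x": 0, "y": 0, "z": 2.3, "ax": 0, "ay": 0, "az": 0}, {"x": 0, "y": 0, "z": 2.7, "ax": 0, "ay": 0, "az": 0}, {"x": 0, "y": 0, "z": 2.9, "ax": 0, "ay": 0, "az": 0}, {"x": 0, "y": 0, "z": 3.1, "ax": 0, "ay": 0, "az": 0}, {"x": 0, "y": 0, "z": 3.1, "ax": 0, "ay": 0, "az": 0}]}}

```text
clock: 6.93
tcp_pos: [0.5356, -0.1013, 0.1202]
orientation: [3.121, -0.355, -0.0]
wrist_force: [-0.2, 0.6, -0.2]
width: 0.0142
finger_force: 59.0
```

>>> {"op": "arm_command", "data": {"deltas": [{"x": 0, "y": 0, "z": 0.1, "ax": 0, "ay": 0, "az": 0}, {"x": 0, "y": 0, "z": 0.1, "ax": 0, "ay": 0, "az": 0}, {"x": 0, "y": 0, "z": 0.1, "ax": 0, "ay": 0, "az": 0}]}}

```text
clock: 7.18
tcp_pos: [0.5357, -0.1013, 0.1195]
orientation: [-3.121, 0.355, -0.001]
wrist_force: [0.3, -0.4, -1.6]
width: 0.0144
finger_force: 59.0
```

>>> {"op": "arm_command", "data": {"deltas": [{"x": 0, "y": 0, "z": 0.1, "ax": 0, "ay": 0, "az": 0}, {"x": 0, "y": 0, "z": 0.1, "ax": 0, "ay": 0, "az": 0}, {"x": 0, "y": 0, "z": 0.1, "ax": 0, "ay": 0, "az": 0}]}}

```text
clock: 7.43
tcp_pos: [0.5356, -0.1013, 0.1183]
orientation: [3.121, -0.355, -0.0]
wrist_force: [-0.6, 0.1, 0.2]
width: 0.0141
finger_force: 59.0
```

>>> {"op": "arm_command", "data": {"deltas": [{"x": 0, "y": 0, "z": 0.1, "ax": 0, "ay": 0, "az": 0}, {"x": 0, "y": 0, "z": 0.1, "ax": 0, "ay": 0, "az": 0}, {"x": 0, "y": 0, "z": 0.1, "ax": 0, "ay": 0, "az": 0}]}}

```text
clock: 7.68
tcp_pos: [0.5356, -0.1013, 0.1172]
orientation: [3.121, -0.355, -0.0]
wrist_force: [-0.5, -0.1, -0.8]
width: 0.0142
finger_force: 59.0
```

>>> {"op": "arm_command", "data": {"deltas": [{"x": 0, "y": 0, "z": 0.1, "ax": 0, "ay": 0, "az": 0}, {"x": 0, "y": 0, "z": 0.1, "ax": 0, "ay": 0, "az": 0}, {"x": 0, "y": 0, "z": 0.1, "ax": 0, "ay": 0, "az": 0}]}}

```text
clock: 7.93
tcp_pos: [0.5356, -0.1013, 0.1163]
orientation: [3.121, -0.355, -0.0]
wrist_force: [0.2, -0.0, -1.0]
width: 0.0138
finger_force: 59.0
```

>>> {"op": "arm_command", "data": {"deltas": [{"x": 0, "y": 0, "z": 0.1, "ax": 0, "ay": 0, "az": 0}, {"x": 0, "y": 0, "z": 0.1, "ax": 0, "ay": 0, "az": 0}, {"x": 0, "y": 0, "z": 0.1, "ax": 0, "ay": 0, "az": 0}]}}

```text
clock: 8.18
tcp_pos: [0.5357, -0.1013, 0.116]
orientation: [3.121, -0.355, 0.001]
wrist_force: [-1.9, 0.4, 4.6]
width: 0.0141
finger_force: 59.5
```

>>> {"op": "arm_command", "data": {"deltas": [{"x": 0, "y": 0, "z": 0.1, "ax": 0, "ay": 0, "az": 0}, {"x": 0, "y": 0, "z": 0.1, "ax": 0, "ay": 0, "az": 0}, {"x": 0, "y": 0, "z": 0.1, "ax": 0, "ay": 0, "az": 0}]}}

```text
clock: 8.43
tcp_pos: [0.5357, -0.1013, 0.1159]
orientation: [3.121, -0.354, 0.001]
wrist_force: [-4.8, 1.0, 9.8]
width: 0.0141
finger_force: 60.1
```

Contact came at TCP z = 0.116, as expected for the disc on the rim. I'll ease off and release.

>>> {"op": "arm_command", "data": {"deltas": [{"x": 0, "y": 0, "z": -0.1, "ax": 0, "ay": 0, "az": 0}, {"x": 0, "y": 0, "z": -0.1, "ax": 0, "ay": 0, "az": 0}]}}

```text
clock: 8.6
tcp_pos: [0.5357, -0.1013, 0.116]
orientation: [-3.121, 0.355, -0.001]
wrist_force: [-2.5, 1.0, 7.2]
width: 0.0143
finger_force: 59.7
```

>>> {"op": "arm_command", "data": {"deltas": [{"x": 0, "y": 0, "z": 0, "ax": 0, "ay": 0, "az": 0}, {"x": 0, "y": 0, "z": 0, "ax": 0, "ay": 0, "az": 0}, {"x": 0, "y": 0, "z": 0, "ax": 0, "ay": 0, "az": 0}, {"x": 0, "y": 0, "z": 0, "ax": 0, "ay": 0, "az": 0}, {"x": 0, "y": 0, "z": -2, "ax": 0, "ay": 0, "az": 0}, {"x": 0, "y": 0, "z": -5, "ax": 0, "ay": 0, "az": 0}, {"x": 0, "y": 0, "z": -9, "ax": 0, "ay": 0, "az": 0}, {"x": -3, "y": 0, "z": -13, "ax": 0, "ay": 0, "az": 0}, {"x": -6, "y": -2, "z": -13, "ax": 0, "ay": 0, "az": 0}, {"x": -9, "y": -4, "z": -13, "ax": 0, "ay": 0, "az": 0}, {"x": -9, "y": -4, "z": -13, "ax": 0, "ay": 0, "az": 0}, {"x": -9, "y": -4, "z": -13, "ax": 0, "ay": 0, "az": 0}], "gripper": -0.1}}

```text
clock: 9.6
tcp_pos: [0.456, -0.0413, 0.2459]
orientation: [-3.121, 0.351, -0.002]
wrist_force: [-0.2, -0.1, 0.6]
width: 0.0381
finger_force: 0.0
```

```bash
python3 -c "
from h import *
import pickle
to(.425,.355,.25,0)
s=snap('wrist','wq'); pickle.dump(s,open('wq.pkl','wb'))
"
```

```text
tcp [ 0.456  -0.0413  0.2459] yaw -12.8 -> 0.0 F [-0.2 -0.1  0.6] w 0.0381 q [ 0.27  0.11 -0.4  -0.   -1.07  1.08] t 9.6
  row xyz [-11.84 -37.95  -0.39] a [ -0.04  -0.08 -12.85]
```

View pics/wq.png

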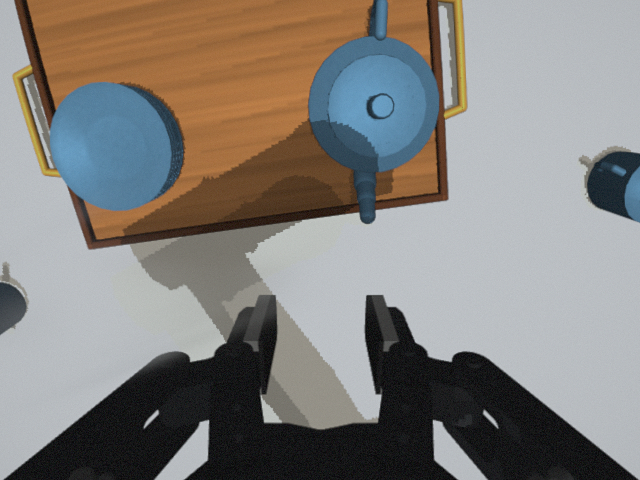

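The lid is seated, with its knob at (381,104) central on the disc, and the pot hasn't moved. On to the jug, turning to its handle direction on the way.

>>> {"op": "arm_command", "data": {"deltas": [{"x": -11.8, "y": -38, "z": 0, "ax": 0, "ay": 0, "az": 5}, {"x": -11.8, "y": -38, "z": 0, "ax": 0, "ay": 0, "az": 10}, {"x": -11.8, "y": -38, "z": 0, "ax": 0, "ay": 0, "az": 15}, {"x": -11.8, "y": -38, "z": 0, "ax": 0, "ay": 0, "az": 18.7}, {"x": -11.8, "y": -38, "z": 0, "ax": 0, "ay": 0, "az": 18.7}, {"x": -11.8, "y": -38, "z": 0, "ax": 0, "ay": 0, "az": 18.7}, {"x": -11.8, "y": -38, "z": 0, "ax": 0, "ay": 0, "az": 18.7}, {"x": -11.8, "y": -38, "z": 0, "ax": 0, "ay": 0, "az": 18.7}, {"x": -11.8, "y": -38, "z": 0, "ax": 0, "ay": 0, "az": 18.7}, {"x": -11.8, "y": -38, "z": 0, "ax": 0, "ay": 0, "az": 18.7}, {"x": -11.8, "y": -38, "z": 0, "ax": 0, "ay": 0, "az": 18.7}, {"x": -11.8, "y": -38, "z": 0, "ax": 0, "ay": 0, "az": 18.7}], "gripper": 1}}

```text
clock: 10.65
tcp_pos: [0.428, 0.3557, 0.2437]
orientation: [3.02, -0.856, -0.001]
wrist_force: [0.2, -0.5, -0.8]
width: 0.0856
finger_force: 0.0
```

```bash
python3 -c "
from h import *
import pickle
to(.425,.355,.25,-31.5)
s=snap('wrist','wj'); pickle.dump(s,open('wj.pkl','wb'))
import meas
q=pickle.load(open('wq.pkl','rb'))
print('lid', cast(q,[[381,104]],.107), circ(cast(q,[[328,110],[438,105],[383,55],[383,162]],.085)))
m=mask(q,(90,60,20)); k=[k for k in blobs(m,1000) if cv2.boundingRect(k)[0]<60 and cv2.boundingRect(k)[1]<200][0][:,0]; k=k[k[:,0]<112]
for z in (.03,.04,.05): print(z,meas.rfit(cast(q,k,z)))
"
```

```text
tcp [0.428  0.3557 0.2437] yaw -31.7 -> -31.5 F [ 0.2 -0.5 -0.8] w 0.0856 q [ 0.98  0.28 -0.18  0.   -1.11  0.03] t 10.65
  row xyz [-0.22  0.22 -0.63] a [ 0.15  0.   -0.15]
lid [[ 0.53562736 -0.10049346  0.107     ]] (array([ 0.53121806, -0.10486058]), np.float64(0.038561906350389086))
0.03 (array([0.55532305, 0.1335509 ]), np.float64(0.05682078632794348), np.int64(178))
0.04 (array([0.55470286, 0.12777569]), np.float64(0.05511760772717012), np.int64(178))
0.05 (array([0.55408267, 0.12200048]), np.float64(0.05341442912639163), np.int64(178))
```

View pics/wj.png

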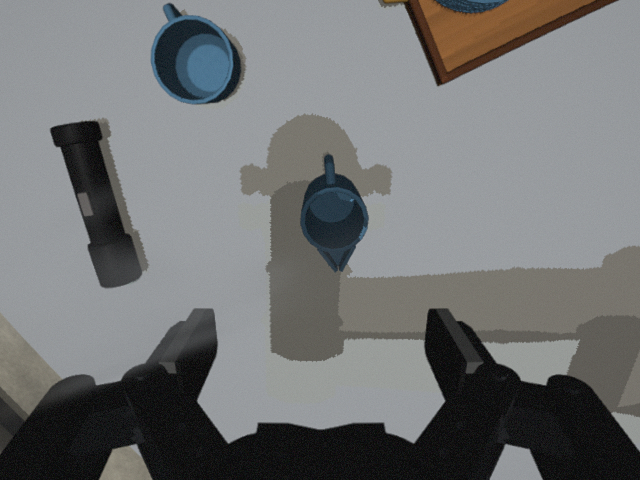

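The jug rim is centred at (335,218), its handle end is at (329,157) and its lip at (340,270). The cup is at (197,60) with its handle at (172,10).

```bash
python3 -c "
from h import *
import pickle,meas
s=pickle.load(open('wj.pkl','rb'))
c=cast(s,[[335,218]],.084)[0]; h=cast(s,[[329,156]],.05)[0]; l=cast(s,[[340,270]],.082)[0]
print(c,circ(cast(s,[[302,217],[368,217],[335,187],[310,237],[360,237]],.084)))
print('handle dir',np.degrees(np.arctan2((h-c)[1],(h-c)[0])),np.hypot(*(h-c)[:2]),'lip dir',np.degrees(np.arctan2((l-c)[1],(l-c)[0])),np.hypot(*(l-c)[:2]))
g=cv2.cvtColor(s['color'],cv2.COLOR_RGB2GRAY)
cc=circ(cast(s,[[152,62],[235,62],[196,17],[196,103]],.054)); print('cup',cc)
h2=cast(s,[[171,9]],.04)[0]-[*cc[0],0]; print(np.degrees(np.arctan2(h2[1],h2[0])),np.hypot(h2[0],h2[1]))
to(c[0],c[1],.056)
"
```

```text
[0.42772252 0.34209948 0.084     ] (array([0.42728724, 0.34225676]), np.float64(0.02523635740332118))
handle dir -26.36578652961018 0.04451977750936788 lip dir 154.41331288818225 0.044993597254424506
cup (array([0.58642369, 0.37354923]), np.float64(0.03215841778238837))
-6.6393013146110285 0.04547094750060064
tcp [0.428  0.3546 0.244 ] yaw -31.7 -> -31.7 F [-0.2  0.1 -0.6] w 0.0857 q [ 0.98  0.28 -0.18  0.   -1.11  0.03] t 10.7
  row xyz [ 0.64  1.03 18.8 ] a [0.14 0.   0.  ]
```

>>> {"op": "arm_command", "data": {"deltas": [{"x": 0.6, "y": 1.0, "z": 3, "ax": 0, "ay": 0, "az": -5.7}, {"x": 0.6, "y": 1.0, "z": 6.5, "ax": 0, "ay": 0, "az": -5.7}, {"x": 0.6, "y": 1.0, "z": 10, "ax": 0, "ay": 0, "az": -5.7}, {"x": 0.6, "y": 1.0, "z": 13.5, "ax": 0, "ay": 0, "az": -5.7}, {"x": 0.6, "y": 1.0, "z": 16.5, "ax": 0, "ay": 0, "az": -5.7}, {"x": 0.6, "y": 1.0, "z": 18.3, "ax": 0, "ay": 0, "az": -5.7}, {"x": 0.6, "y": 1.0, "z": 18.8, "ax": 0, "ay": 0, "az": -5.7}, {"x": 0.6, "y": 1.0, "z": 18.8, "ax": 0, "ay": 0, "az": -5.7}, {"x": 0.6, "y": 1.0, "z": 18.8, "ax": 0, "ay": 0, "az": -5.7}]}}

```text
clock: 11.45
tcp_pos: [0.4282, 0.3429, 0.0582]
orientation: [-3.06, 0.707, -0.001]
wrist_force: [0.9, -0.3, 0.5]
width: 0.0853
finger_force: 0.0
```

>>> {"op": "arm_command", "data": {"deltas": [{"x": 0, "y": 0, "z": 0, "ax": 0, "ay": 0, "az": 0}, {"x": 0, "y": 0, "z": 0, "ax": 0, "ay": 0, "az": 0}, {"x": 0, "y": 0, "z": 0, "ax": 0, "ay": 0, "az": 0}, {"x": 0, "y": 0, "z": 0, "ax": 0, "ay": 0, "az": 0}, {"x": 0, "y": 0, "z": 0, "ax": 0, "ay": 0, "az": 0}, {"x": 0, "y": 0, "z": 0, "ax": 0, "ay": 0, "az": 0}], "gripper": -1}}

```text
clock: 11.95
tcp_pos: [0.4278, 0.3437, 0.0589]
orientation: [-3.059, 0.705, -0.002]
wrist_force: [0.2, -0.9, 6.8]
width: 0.0518
finger_force: 63.3
```

```bash
python3 -c "
from h import *
to(.545,.013,.2,-94.7)
c=np.array([.4275,.3422,0]);o=r.get_obs();T=R.from_rotvec(o['orientation']);print('jug in tool',T.inv().apply(c-o['tcp_pos']))"
```

```text
tcp [0.4278 0.3437 0.0589] yaw -26.0 -> -94.7 F [ 0.2 -0.9  6.8] w 0.0518 q [ 0.97  0.48 -0.42  0.   -0.67  0.14] t 11.95
  row xyz [ 25.03  24.57 -14.14] a [-1.500e-01  4.000e-02  6.874e+01]
jug in tool [0.00033762 0.00163991 0.05893938]
```

>>> {"op": "arm_command", "data": {"deltas": [{"x": 0, "y": 0, "z": -4, "ax": 0, "ay": 0, "az": 0}, {"x": 0, "y": 0, "z": -8, "ax": 0, "ay": 0, "az": 7}, {"x": 2, "y": 2, "z": -11, "ax": 0, "ay": 0, "az": 14}, {"x": 5, "y": 5, "z": -14, "ax": 0, "ay": 0, "az": 21}, {"x": 8, "y": 8, "z": -14, "ax": 0, "ay": 0, "az": 28}, {"x": 10.8, "y": 10.8, "z": -14, "ax": 0, "ay": 0, "az": 35}, {"x": 13.6, "y": 13.6, "z": -14, "ax": 0, "ay": 0, "az": 42}, {"x": 16.4, "y": 16.2, "z": -14, "ax": 0, "ay": 0, "az": 49}, {"x": 19.2, "y": 19, "z": -14, "ax": 0, "ay": 0, "az": 56}, {"x": 22, "y": 21.8, "z": -14, "ax": 0, "ay": 0, "az": 63}, {"x": 25, "y": 24.6, "z": -14, "ax": 0, "ay": 0, "az": 68.7}, {"x": 25, "y": 24.6, "z": -14, "ax": 0, "ay": 0, "az": 68.7}]}}

```text
clock: 12.95
tcp_pos: [0.5451, 0.0069, 0.197]
orientation: [2.116, -2.321, 0.001]
wrist_force: [0.6, 0.6, -1.3]
width: 0.0518
finger_force: 63.6
```

```bash
python3 -c "
from h import *
to(.545,.013,.085,-94.7)
s=snap('wrist','wj2')"
```

```text
tcp [0.5451 0.0069 0.197 ] yaw -95.3 -> -94.7 F [ 0.6  0.6 -1.3] w 0.0518 q [ 0.31  0.3  -0.28  0.   -0.99 -0.4 ] t 12.95
  row xyz [-0.62  0.06 11.2 ] a [ 0.01 -0.06 -0.58]
```

View pics/wj2.png

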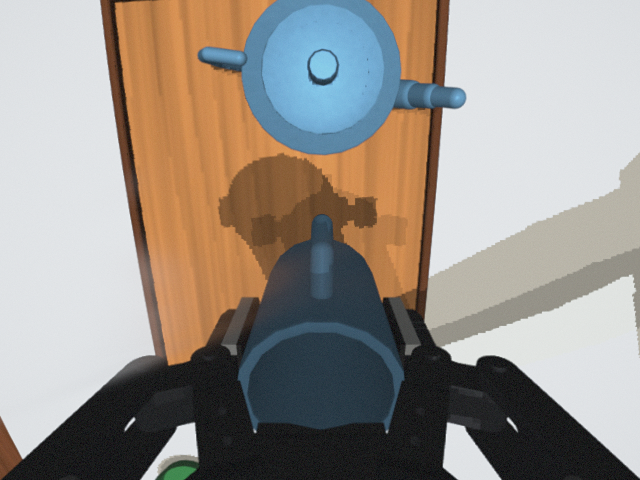

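The jug hangs upright with its handle pointing at the pot (322,250). The lidded pot is square ahead at (322,75). Lower to just above the tray.

>>> {"op": "arm_command", "data": {"deltas": [{"x": -0.6, "y": 0.06, "z": 3, "ax": 0, "ay": 0, "az": -0.6}, {"x": -0.6, "y": 0.06, "z": 6, "ax": 0, "ay": 0, "az": -0.6}, {"x": -0.6, "y": 0.06, "z": 9, "ax": 0, "ay": 0, "az": -0.6}, {"x": -0.6, "y": 0.06, "z": 11, "ax": 0, "ay": 0, "az": -0.6}, {"x": -0.6, "y": 0.06, "z": 12, "ax": 0, "ay": 0, "az": -0.6}, {"x": -0.6, "y": 0.06, "z": 12.5, "ax": 0, "ay": 0, "az": -0.6}, {"x": -0.6, "y": 0.06, "z": 12.6, "ax": 0, "ay": 0, "az": -0.6}, {"x": -0.6, "y": 0.06, "z": 12.6, "ax": 0, "ay": 0, "az": -0.6}]}}

```text
clock: 13.67
tcp_pos: [0.5447, 0.0189, 0.0722]
orientation: [-2.141, 2.297, -0.001]
wrist_force: [-0.3, -0.3, -2.2]
width: 0.0517
finger_force: 63.8
```

```bash
python3 -c "
from h import *
to(.545,.013,.0685,-94.7)"
```

```text
tcp [0.5447 0.0189 0.0722] yaw -94.0 -> -94.7 F [-0.3 -0.3 -2.2] w 0.0517 q [ 0.33  0.46 -0.41  0.   -0.7  -0.4 ] t 13.6667
  row xyz [ 0.59 -0.07  0.37] a [-0.09  0.03  0.66]
```

>>> {"op": "arm_command", "data": {"deltas": [{"x": 0.3, "y": -0.04, "z": 0, "ax": 0, "ay": 0, "az": 0.6}, {"x": 0.6, "y": -0.07, "z": 0, "ax": 0, "ay": 0, "az": 0.6}, {"x": 0.6, "y": -0.07, "z": 0.15, "ax": 0, "ay": 0, "az": 0.6}, {"x": 0.6, "y": -0.07, "z": 0.3, "ax": 0, "ay": 0, "az": 0.6}, {"x": 0.6, "y": -0.07, "z": 0.3, "ax": 0, "ay": 0, "az": 0.6}, {"x": 0.6, "y": -0.07, "z": 0.3, "ax": 0, "ay": 0, "az": 0.6}]}}

```text
clock: 14.17
tcp_pos: [0.5442, 0.0123, 0.0684]
orientation: [-2.128, 2.311, -0.0]
wrist_force: [-0.1, -0.3, -1.2]
width: 0.0516
finger_force: 63.8
```

>>> {"op": "arm_command", "data": {"deltas": [{"x": 0, "y": 0, "z": 0.08, "ax": 0, "ay": 0, "az": 0}, {"x": 0, "y": 0, "z": 0.08, "ax": 0, "ay": 0, "az": 0}, {"x": 0, "y": 0, "z": 0.08, "ax": 0, "ay": 0, "az": 0}]}}

```text
clock: 14.42
tcp_pos: [0.5443, 0.0124, 0.0674]
orientation: [2.129, -2.31, -0.0]
wrist_force: [-0.6, -0.1, -1.0]
width: 0.0518
finger_force: 63.8
```

>>> {"op": "arm_command", "data": {"deltas": [{"x": 0, "y": 0, "z": 0.08, "ax": 0, "ay": 0, "az": 0}, {"x": 0, "y": 0, "z": 0.08, "ax": 0, "ay": 0, "az": 0}, {"x": 0, "y": 0, "z": 0.08, "ax": 0, "ay": 0, "az": 0}]}}

```text
clock: 14.67
tcp_pos: [0.5444, 0.0124, 0.067]
orientation: [-2.129, 2.31, -0.0]
wrist_force: [0.1, 0.1, 1.4]
width: 0.0523
finger_force: 63.9
```

>>> {"op": "arm_command", "data": {"deltas": [{"x": 0, "y": 0, "z": 0.04, "ax": 0, "ay": 0, "az": 0}, {"x": 0, "y": 0, "z": 0.04, "ax": 0, "ay": 0, "az": 0}]}}

```text
clock: 14.83
tcp_pos: [0.5444, 0.0124, 0.067]
orientation: [-2.129, 2.31, -0.001]
wrist_force: [-2.0, 0.6, 4.2]
width: 0.052
finger_force: 64.5
```

>>> {"op": "arm_command", "data": {"deltas": [{"x": 0, "y": 0, "z": 0, "ax": 0, "ay": 0, "az": 0}, {"x": 0, "y": 0, "z": 0, "ax": 0, "ay": 0, "az": 0}, {"x": 0, "y": 0, "z": 0, "ax": 0, "ay": 0, "az": 0}, {"x": 0, "y": 0, "z": 0, "ax": 0, "ay": 0, "az": 0}, {"x": 0, "y": 0, "z": -2, "ax": 0, "ay": 0, "az": 0}, {"x": 0, "y": 0, "z": -5, "ax": 0, "ay": 0, "az": 0}, {"x": 0, "y": 0, "z": -9, "ax": 0, "ay": 0, "az": 0}, {"x": 0, "y": 0, "z": -13, "ax": 0, "ay": 0, "az": 0}, {"x": 0, "y": 0, "z": -17, "ax": 0, "ay": 0, "az": 0}, {"x": 0, "y": 0, "z": -18, "ax": 0, "ay": 0, "az": 0}, {"x": 0, "y": 0, "z": -18, "ax": 0, "ay": 0, "az": 0}, {"x": 0, "y": 0, "z": -18, "ax": 0, "ay": 0, "az": 0}], "gripper": 1}}

```text
clock: 15.83
tcp_pos: [0.5441, 0.0124, 0.2465]
orientation: [-2.127, 2.31, 0.0]
wrist_force: [-1.0, -0.3, -0.8]
width: 0.0852
finger_force: 0.0
```

```bash
python3 -c "
from h import *
to(.41,-.34,.25,55-90)
to(.41,-.34,.25,55+90)
s=snap('wrist','wj3')
import meas,pickle;pickle.dump(s,open('wj3.pkl','wb'))
m=mask(s,(90,60,20))
for k in blobs(m,1500): print(cv2.boundingRect(k),circ(cast(s,k[:,0],.092)))
"
```

```text
tcp [0.5441 0.0124 0.2465] yaw -94.7 -> -35.0 F [-1.  -0.3 -0.8] w 0.0852 q [ 0.32  0.25 -0.21 -0.   -1.11 -0.4 ] t 15.8333
  row xyz [36.23 10.47 -0.4 ] a [-7.000e-02  3.000e-02 -5.971e+01]
tcp [0.5441 0.0124 0.2465] yaw -94.7 -> -35.0 F [-1.  -0.3 -0.8] w 0.0852 q [ 0.32  0.25 -0.21 -0.   -1.11 -0.4 ] t 15.8333
  row xyz [36.23 10.47 -0.4 ] a [-7.000e-02  3.000e-02 -5.971e+01]
(266, 162, 110, 208) (array([0.54641447, 0.05927287]), np.float64(0.06166979075974956))
(217, 0, 224, 141) (array([ 0.53025635, -0.09679913]), np.float64(0.052991558253910435))
```

View pics/wj3.png

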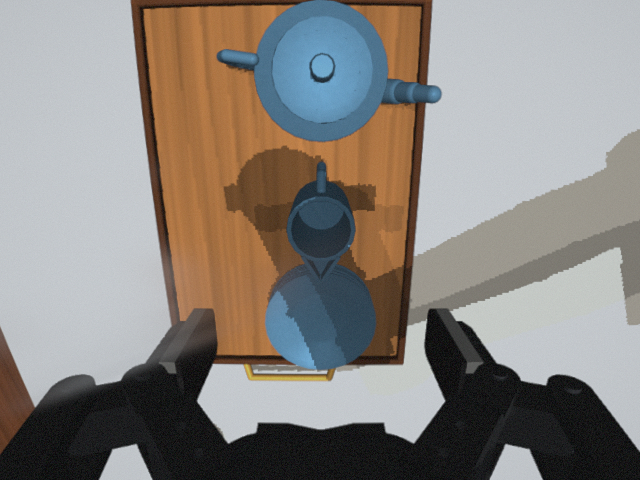

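All three are in line: knob (322,67), jug rim (321,228), saucers (321,315). The jug stands upright. Checking the spacing.

```bash
python3 -c "
from h import *
import pickle,meas
s=pickle.load(open('wj3.pkl','rb'))
print('knob',cast(s,[[322,66.5]],.107))
print('jug',circ(cast(s,[[288,226],[354,226],[321,193.5],[300,252],[343,252]],.092)))
m=mask(s,(90,60,20)); k=[k for k in blobs(m,1500) if cv2.boundingRect(k)[1]>100][0][:,0]; k=k[k[:,1]>300]
for z in(.034,.038,.042,.048): print(z,meas.rfit(cast(s,k,z)))
"
```

```text
knob [[ 0.53416924 -0.10053238  0.107     ]]
jug (array([0.54390261, 0.01196064]), np.float64(0.02600495399511754))
0.034 (array([0.5546499 , 0.13115455]), np.float64(0.05600096335218289), np.int64(187))
0.038 (array([0.55444637, 0.12874458]), np.float64(0.055322111635179604), np.int64(187))
0.042 (array([0.55424284, 0.12633462]), np.float64(0.05464325991818614), np.int64(187))
0.048 (array([0.55393755, 0.12271967]), np.float64(0.05362498234269291), np.int64(187))
```

Jug is about 1–2 mm from the exact midpoint, which is fine. Now the sugar bowl.

>>> {"op": "arm_command", "data": {"deltas": [{"x": 36.2, "y": 10.5, "z": 0, "ax": 0, "ay": 0, "az": 6}, {"x": 36.2, "y": 10.5, "z": 0, "ax": 0, "ay": 0, "az": 12}, {"x": 36.2, "y": 10.5, "z": 0, "ax": 0, "ay": 0, "az": 18}, {"x": 36.2, "y": 10.5, "z": 0, "ax": 0, "ay": 0, "az": 24}, {"x": 36.2, "y": 10.5, "z": 0, "ax": 0, "ay": 0, "az": 30.3}, {"x": 36.2, "y": 10.5, "z": 0, "ax": 0, "ay": 0, "az": 30.3}, {"x": 36.2, "y": 10.5, "z": 0, "ax": 0, "ay": 0, "az": 30.3}, {"x": 36.2, "y": 10.5, "z": 0, "ax": 0, "ay": 0, "az": 30.3}, {"x": 36.2, "y": 10.5, "z": 0, "ax": 0, "ay": 0, "az": 30.3}, {"x": 36.2, "y": 10.5, "z": 0, "ax": 0, "ay": 0, "az": 30.3}, {"x": 36.2, "y": 10.5, "z": 0, "ax": 0, "ay": 0, "az": 30.3}, {"x": 36.2, "y": 10.5, "z": 0, "ax": 0, "ay": 0, "az": 30.3}]}}

```text
clock: 16.88
tcp_pos: [0.4092, -0.3396, 0.2444]
orientation: [1.448, -2.786, -0.005]
wrist_force: [0.4, 0.3, -0.3]
width: 0.0856
finger_force: 0.0
```

```bash
python3 -c "
from h import *
import pickle
to(.41,-.34,.25,-125)
s=snap('wrist','ws');pickle.dump(s,open('ws.pkl','wb'))
"
```

```text
tcp [ 0.4092 -0.3396  0.2444] yaw -125.1 -> -125.0 F [ 0.4  0.3 -0.3] w 0.0856 q [-0.39  0.24 -0.24 -0.   -1.1  -0.22] t 16.8833
  row xyz [-0.01 -0.08 -0.56] a [ 0.21 -0.02 -0.06]
```

View pics/ws.png

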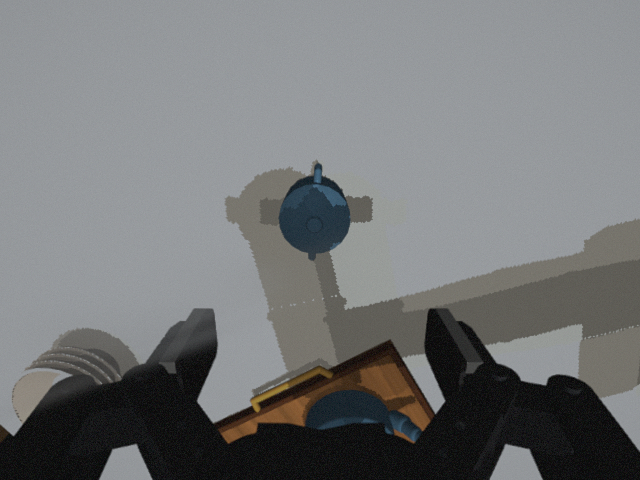

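The sugar bowl's knob is at (315,224) with ear ends at (317,164) and (311,258). The ears run nearly along the tool's x axis.

```bash
python3 -c "
from h import *
import pickle
s=pickle.load(open('ws.pkl','rb'))
k=cast(s,[[315,224]],.075)[0]; e=cast(s,[[317,163],[311,259]],.04); b=circ(cast(s,[[279,218],[350,215],[314,252],[290,240],[340,240]],.057))
print('knob',k,'ears',e.mean(0),np.linalg.norm(e[0]-e[1]),np.degrees(np.arctan2(*(e[0]-e[1])[[1,0]])),'body',b)
to(k[0],k[1],.045)
"
```

```text
knob [ 0.41309518 -0.34130496  0.075     ] ears [ 0.41391749 -0.34252644  0.04      ] 0.08909948579801037 -128.84690897168355 body (array([ 0.41329575, -0.34186034]), np.float64(0.030225707973947236))
tcp [ 0.4098 -0.3391  0.2449] yaw -125.0 -> -125.0 F [0.6 0.8 0.5] w 0.0852 q [-0.39  0.24 -0.24 -0.   -1.1  -0.22] t 16.9333
  row xyz [-1.000e-02 -4.500e-01  1.999e+01] a [ 0.16 -0.01 -0.  ]
```

>>> {"op": "arm_command", "data": {"deltas": [{"x": 0, "y": -0.44, "z": 3, "ax": 0, "ay": 0, "az": 3.8}, {"x": 0, "y": -0.44, "z": 7, "ax": 0, "ay": 0, "az": 3.8}, {"x": 0, "y": -0.44, "z": 11, "ax": 0, "ay": 0, "az": 3.8}, {"x": 0, "y": -0.44, "z": 14.5, "ax": 0, "ay": 0, "az": 3.8}, {"x": 0, "y": -0.44, "z": 17.5, "ax": 0, "ay": 0, "az": 3.8}, {"x": 0, "y": -0.44, "z": 19.4, "ax": 0, "ay": 0, "az": 3.8}, {"x": 0, "y": -0.44, "z": 19.9, "ax": 0, "ay": 0, "az": 3.8}, {"x": 0, "y": -0.44, "z": 19.9, "ax": 0, "ay": 0, "az": 3.8}, {"x": 0, "y": -0.44, "z": 19.9, "ax": 0, "ay": 0, "az": 3.8}]}}

```text
clock: 17.68
tcp_pos: [0.4148, -0.3419, 0.0481]
orientation: [-1.36, 2.831, -0.002]
wrist_force: [0.1, 0.5, 0.1]
width: 0.0854
finger_force: 0.0
```

>>> {"op": "arm_command", "data": {"deltas": [{"x": 0, "y": 0, "z": 0, "ax": 0, "ay": 0, "az": 0}, {"x": 0, "y": 0, "z": 0, "ax": 0, "ay": 0, "az": 0}, {"x": 0, "y": 0, "z": 0, "ax": 0, "ay": 0, "az": 0}, {"x": 0, "y": 0, "z": 0, "ax": 0, "ay": 0, "az": 0}, {"x": 0, "y": 0, "z": 0, "ax": 0, "ay": 0, "az": 0}, {"x": 0, "y": 0, "z": 0, "ax": 0, "ay": 0, "az": 0}], "gripper": -1}}

```text
clock: 18.18
tcp_pos: [0.4145, -0.3426, 0.0495]
orientation: [-1.357, 2.831, -0.004]
wrist_force: [-0.0, 2.5, 6.4]
width: 0.0606
finger_force: 64.4
```

```bash
python3 -c "
from h import *
c=np.array([.4133,-.3417,0]);o=r.get_obs();T=R.from_rotvec(o['orientation']);print('sugar in tool',T.inv().apply(c-o['tcp_pos']))
to(.632,.005,.25,-94.7)"
```

```text
sugar in tool [0.00011615 0.00167596 0.04953729]
tcp [ 0.4145 -0.3426  0.0495] yaw -128.8 -> -94.7 F [-0.   2.5  6.4] w 0.0606 q [-0.39  0.48 -0.45  0.   -0.63 -0.29] t 18.1833
  row xyz [-40.74   4.75 -20.03] a [-1.900e-01 -1.000e-02 -3.407e+01]
```

>>> {"op": "arm_command", "data": {"deltas": [{"x": 0, "y": 0, "z": -3, "ax": 0, "ay": 0, "az": 0}, {"x": 0, "y": 0, "z": -7, "ax": 0, "ay": 0, "az": 0}, {"x": 0, "y": 0, "z": -11, "ax": 0, "ay": 0, "az": 0}, {"x": -2, "y": 0.2, "z": -14.5, "ax": 0, "ay": 0, "az": -5}, {"x": -5, "y": 0.5, "z": -17, "ax": 0, "ay": 0, "az": -10}, {"x": -9, "y": 1, "z": -17, "ax": 0, "ay": 0, "az": -15}, {"x": -13, "y": 1.5, "z": -17, "ax": 0, "ay": 0, "az": -20}, {"x": -17, "y": 2, "z": -17, "ax": 0, "ay": 0, "az": -25}, {"x": -21, "y": 2.5, "z": -17, "ax": 0, "ay": 0, "az": -30}, {"x": -25, "y": 3, "z": -17, "ax": 0, "ay": 0, "az": -34}, {"x": -29, "y": 3.4, "z": -17, "ax": 0, "ay": 0, "az": -34}, {"x": -33, "y": 3.8, "z": -17, "ax": 0, "ay": 0, "az": -34}]}}

```text
clock: 19.18
tcp_pos: [0.5909, -0.0595, 0.2181]
orientation: [-2.126, 2.312, -0.0]
wrist_force: [1.6, -0.3, -1.8]
width: 0.0603
finger_force: 66.5
```

>>> {"op": "arm_command", "data": {"deltas": [{"x": 0, "y": 0, "z": 0, "ax": 0, "ay": 0, "az": 0}, {"x": 0, "y": 0, "z": 0, "ax": 0, "ay": 0, "az": 0}, {"x": 0, "y": 0, "z": 0, "ax": 0, "ay": 0, "az": 0}]}}

```text
clock: 19.43
tcp_pos: [0.59, -0.0613, 0.2173]
orientation: [2.126, -2.312, -0.001]
wrist_force: [-0.4, -0.1, -2.1]
width: 0.0605
finger_force: 66.6
```

```bash
python3 -c "
from h import *
to(.632,.0052,.10,-94.7)"
```

```text
tcp [ 0.59   -0.0613  0.2173] yaw -94.8 -> -94.7 F [-0.4 -0.1 -2.1] w 0.0605 q [ 0.17  0.36 -0.13 -0.   -1.08 -0.25] t 19.4333
  row xyz [-6.97 -3.64 11.73] a [ 0.05  0.01 -0.08]
```

>>> {"op": "arm_command", "data": {"deltas": [{"x": -3.5, "y": -1.8, "z": 0, "ax": 0, "ay": 0, "az": 0}, {"x": -6.95, "y": -3.65, "z": 0, "ax": 0, "ay": 0, "az": 0}, {"x": -6.95, "y": -3.65, "z": 2, "ax": 0, "ay": 0, "az": 0}, {"x": -6.95, "y": -3.65, "z": 5, "ax": 0, "ay": 0, "az": 0}, {"x": -6.95, "y": -3.65, "z": 8, "ax": 0, "ay": 0, "az": 0}, {"x": -6.95, "y": -3.65, "z": 10.5, "ax": 0, "ay": 0, "az": 0}, {"x": -6.95, "y": -3.65, "z": 11.7, "ax": 0, "ay": 0, "az": 0}, {"x": -6.95, "y": -3.65, "z": 11.7, "ax": 0, "ay": 0, "az": 0}, {"x": -6.95, "y": -3.65, "z": 11.7, "ax": 0, "ay": 0, "az": 0}]}}

```text
clock: 20.18
tcp_pos: [0.6331, 0.0038, 0.101]
orientation: [2.125, -2.313, 0.001]
wrist_force: [0.5, 0.2, -1.2]
width: 0.0607
finger_force: 66.5
```

```bash
python3 -c "
from h import *
to(.632,.0052,.06,-94.7)"
```

```text
tcp [0.6331 0.0038 0.101 ] yaw -94.8 -> -94.7 F [ 0.5  0.2 -1.2] w 0.0607 q [ 0.26  0.54 -0.16  0.   -0.87 -0.35] t 20.1833
  row xyz [-0.13  0.12  4.1 ] a [-0.02 -0.03 -0.15]
```

>>> {"op": "arm_command", "data": {"deltas": [{"x": -0.12, "y": 0.12, "z": 1, "ax": 0, "ay": 0, "az": 0}, {"x": -0.12, "y": 0.12, "z": 2, "ax": 0, "ay": 0, "az": 0}, {"x": -0.12, "y": 0.12, "z": 3, "ax": 0, "ay": 0, "az": 0}, {"x": -0.12, "y": 0.12, "z": 3.7, "ax": 0, "ay": 0, "az": 0}, {"x": -0.12, "y": 0.12, "z": 4, "ax": 0, "ay": 0, "az": 0}, {"x": -0.12, "y": 0.12, "z": 4.1, "ax": 0, "ay": 0, "az": 0}, {"x": -0.12, "y": 0.12, "z": 4.1, "ax": 0, "ay": 0, "az": 0}]}}

```text
clock: 20.77
tcp_pos: [0.6315, 0.0062, 0.0587]
orientation: [2.126, -2.312, -0.001]
wrist_force: [0.7, 0.5, -3.0]
width: 0.0605
finger_force: 66.5
```

>>> {"op": "arm_command", "data": {"deltas": [{"x": 0, "y": 0, "z": 0.08, "ax": 0, "ay": 0, "az": 0}, {"x": 0, "y": 0, "z": 0.08, "ax": 0, "ay": 0, "az": 0}, {"x": 0, "y": 0, "z": 0.08, "ax": 0, "ay": 0, "az": 0}]}}

```text
clock: 21.02
tcp_pos: [0.6318, 0.0061, 0.0586]
orientation: [-2.126, 2.312, 0.0]
wrist_force: [0.4, -0.2, -2.2]
width: 0.0602
finger_force: 66.5
```

>>> {"op": "arm_command", "data": {"deltas": [{"x": 0, "y": 0, "z": 0.08, "ax": 0, "ay": 0, "az": 0}, {"x": 0, "y": 0, "z": 0.08, "ax": 0, "ay": 0, "az": 0}, {"x": 0, "y": 0, "z": 0.08, "ax": 0, "ay": 0, "az": 0}]}}

```text
clock: 21.27
tcp_pos: [0.6319, 0.0061, 0.0578]
orientation: [-2.126, 2.312, -0.0]
wrist_force: [-0.5, 0.4, -2.1]
width: 0.0606
finger_force: 66.5
```

Contact is expected at 0.0575.

>>> {"op": "arm_command", "data": {"deltas": [{"x": 0, "y": 0, "z": 0.05, "ax": 0, "ay": 0, "az": 0}, {"x": 0, "y": 0, "z": 0.05, "ax": 0, "ay": 0, "az": 0}, {"x": 0, "y": 0, "z": 0.05, "ax": 0, "ay": 0, "az": 0}]}}

```text
clock: 21.52
tcp_pos: [0.632, 0.0061, 0.0576]
orientation: [-2.126, 2.312, -0.001]
wrist_force: [-0.4, 0.3, 0.0]
width: 0.0604
finger_force: 66.8
```

>>> {"op": "arm_command", "data": {"deltas": [{"x": 0, "y": 0, "z": 0.05, "ax": 0, "ay": 0, "az": 0}, {"x": 0, "y": 0, "z": 0.05, "ax": 0, "ay": 0, "az": 0}, {"x": 0, "y": 0, "z": 0.05, "ax": 0, "ay": 0, "az": 0}]}}

```text
clock: 21.77
tcp_pos: [0.632, 0.0061, 0.0576]
orientation: [-2.127, 2.312, -0.001]
wrist_force: [-1.8, 0.4, 5.8]
width: 0.0602
finger_force: 67.2
```

>>> {"op": "arm_command", "data": {"deltas": [{"x": 0, "y": 0, "z": 0, "ax": 0, "ay": 0, "az": 0}, {"x": 0, "y": 0, "z": 0, "ax": 0, "ay": 0, "az": 0}, {"x": 0, "y": 0, "z": 0, "ax": 0, "ay": 0, "az": 0}, {"x": 0, "y": 0, "z": 0, "ax": 0, "ay": 0, "az": 0}, {"x": 0, "y": 0, "z": -2, "ax": 0, "ay": 0, "az": 0}, {"x": 0, "y": 0, "z": -5, "ax": 0, "ay": 0, "az": 0}, {"x": 0, "y": 0, "z": -9, "ax": 0, "ay": 0, "az": 0}, {"x": 0, "y": 0, "z": -13, "ax": 0, "ay": 0, "az": 0}, {"x": 0, "y": 0, "z": -17, "ax": 0, "ay": 0, "az": 0}, {"x": 0, "y": 0, "z": -18, "ax": 0, "ay": 0, "az": 0}, {"x": 0, "y": 0, "z": -18, "ax": 0, "ay": 0, "az": 0}, {"x": 0, "y": 0, "z": -18, "ax": 0, "ay": 0, "az": 0}], "gripper": 0.74}}

```text
clock: 22.77
tcp_pos: [0.6316, 0.0063, 0.237]
orientation: [-2.125, 2.312, 0.0]
wrist_force: [-1.2, -0.0, -0.7]
width: 0.0743
finger_force: 0.0
```

```bash
python3 -c "
from h import *
import pickle
s=snap('wrist');pickle.dump(s,open('ws2.pkl','wb'))
m=mask(s,(90,60,20))
for k in blobs(m,600): print(cv2.boundingRect(k),cv2.contourArea(k))
# predicted pixels
print(proj(s,[[.632,.0054,.083],[.632,.0054,.065],[.544,.0125,.092],[.5355,-.1015,.107]]))
to(.56,.374,.25,-7)
"
```

```text
(351, 164, 121, 210) 12839.5
(283, 164, 75, 101) 4673.5
(326, 0, 236, 141) 17371.0
[[320.38552844 227.22408211]
 [320.39009384 221.02135447]
 [437.91082394 230.29116949]
 [459.34396321  62.90021473]]
tcp [0.631  0.0062 0.2355] yaw -94.8 -> -7.0 F [-0.4 -1.2 -1.1] w 0.0747 q [ 0.27  0.41 -0.01 -0.   -1.16 -0.35] t 22.8167
  row xyz [-36.06  10.17  -1.42] a [  0.09   0.1  -87.82]
```

The sugar bowl's blob is centred at column 320.5 against 320.4 predicted, so it stands where intended. Now the cup.

>>> {"op": "arm_command", "data": {"deltas": [{"x": -3, "y": 0.6, "z": -1, "ax": 0, "ay": 0, "az": -7}, {"x": -6, "y": 1.2, "z": -1, "ax": 0, "ay": 0, "az": -14}, {"x": -9, "y": 1.9, "z": -1, "ax": 0, "ay": 0, "az": -21}, {"x": -12, "y": 2.5, "z": -1, "ax": 0, "ay": 0, "az": -28}, {"x": -15.5, "y": 3.2, "z": -1, "ax": 0, "ay": 0, "az": -35}, {"x": -19, "y": 4, "z": -1, "ax": 0, "ay": 0, "az": -42}, {"x": -22.5, "y": 4.7, "z": -1, "ax": 0, "ay": 0, "az": -49}, {"x": -26, "y": 5.4, "z": -1, "ax": 0, "ay": 0, "az": -56}, {"x": -29.5, "y": 6.2, "z": -1, "ax": 0, "ay": 0, "az": -63}, {"x": -33, "y": 6.9, "z": -1, "ax": 0, "ay": 0, "az": -70}, {"x": -36.3, "y": 7.6, "z": -1, "ax": 0, "ay": 0, "az": -77}, {"x": -36.3, "y": 7.6, "z": -1, "ax": 0, "ay": 0, "az": -84}], "gripper": 1}}

```text
clock: 23.82
tcp_pos: [0.5845, 0.3795, 0.2426]
orientation: [3.127, -0.277, -0.005]
wrist_force: [0.1, -0.5, -0.2]
width: 0.0855
finger_force: 0.0
```

>>> {"op": "arm_command", "data": {"deltas": [{"x": 0, "y": 0, "z": 0, "ax": 0, "ay": 0, "az": -4}, {"x": 0, "y": 0, "z": 0, "ax": 0, "ay": 0, "az": -4}, {"x": 0, "y": 0, "z": 0, "ax": 0, "ay": 0, "az": -4}]}}

```text
clock: 24.07
tcp_pos: [0.5859, 0.3739, 0.2443]
orientation: [3.133, -0.189, -0.005]
wrist_force: [0.0, 1.2, 0.2]
width: 0.0858
finger_force: 0.0
```

```bash
cat > cup.py <<'E'
from h import *
import pickle,meas
to(.586,.3735,.10,-7)
s=snap('wrist','wc');pickle.dump(s,open('wc.pkl','wb'))
m=mask(s,(90,60,20)); 
for k in blobs(m,600):
    x,y,w,h=cv2.boundingRect(k); print((x,y,w,h),cv2.contourArea(k))
    if 200<x+w/2<440 and y<330:
        # rim: largest circle = erode handle by opening
        a=np.zeros_like(m); cv2.drawContours(a,[k],-1,255,-1); b=cv2.morphologyEx(a,cv2.MORPH_OPEN,cv2.getStructuringElement(cv2.MORPH_ELLIPSE,(31,31)))
        q=blobs(b)[0][:,0]; low=q[q[:,1]>q[:,1].mean()-5]
        print('rim fit',meas.rfit(cast(s,low,.054)), cv2.boundingRect(q), cast(s,[[q[:,0].min(),0],[q[:,0].max(),0]],.054)[:,:2])
        d=cv2.subtract(a,b); hk=max(blobs(d,20),key=cv2.contourArea)[:,0]; t=hk[hk[:,1].argmin()]; print('handle tip',t,cast(s,[t],.045), cv2.boundingRect(hk))
E
python3 cup.py
```

```text
tcp [0.5859 0.3739 0.2443] yaw -6.9 -> -7.0 F [0.  1.2 0.2] w 0.0858 q [ 0.8   0.51  0.19 -0.   -1.25  0.65] t 24.0667
  row xyz [ 0.06 -0.   14.43] a [0.17 0.16 0.1 ]
(513, 152, 127, 118) 11316.5
(282, 150, 74, 99) 4441.0
rim fit (array([0.58813264, 0.374587  ]), np.float64(0.03172799579694773), np.int64(115)) (282, 172, 74, 77) [[0.75474746 0.38165273]
 [0.74824273 0.32764037]]
handle tip [315 150] [[0.64108686 0.37114968 0.045     ]] (314, 150, 8, 23)
```

The cup is at (0.588,0.3746), rim radius 31.7 mm and handle reach 53 mm, which fits. I'll grip high so the fingertips clear the saucer's rim.

>>> {"op": "arm_command", "data": {"deltas": [{"x": 0.2, "y": -0.09, "z": 3, "ax": 0, "ay": 0, "az": -1.9}, {"x": 0.2, "y": -0.09, "z": 7, "ax": 0, "ay": 0, "az": -1.9}, {"x": 0.2, "y": -0.09, "z": 11, "ax": 0, "ay": 0, "az": -1.9}, {"x": 0.2, "y": -0.09, "z": 14.5, "ax": 0, "ay": 0, "az": -1.9}, {"x": 0.2, "y": -0.09, "z": 17.5, "ax": 0, "ay": 0, "az": -1.9}, {"x": 0.2, "y": -0.09, "z": 19.4, "ax": 0, "ay": 0, "az": -1.9}, {"x": 0.2, "y": -0.09, "z": 19.8, "ax": 0, "ay": 0, "az": -1.9}, {"x": 0.2, "y": -0.09, "z": 19.8, "ax": 0, "ay": 0, "az": -1.9}, {"x": 0.2, "y": -0.09, "z": 19.8, "ax": 0, "ay": 0, "az": -1.9}]}}

```text
clock: 24.87
tcp_pos: [0.5894, 0.375, 0.0499]
orientation: [-3.138, 0.135, -0.003]
wrist_force: [-0.9, 0.4, 0.2]
width: 0.0856
finger_force: 0.0
```

>>> {"op": "arm_command", "data": {"deltas": [{"x": 0, "y": 0, "z": 0, "ax": 0, "ay": 0, "az": 0}, {"x": 0, "y": 0, "z": 0, "ax": 0, "ay": 0, "az": 0}, {"x": 0, "y": 0, "z": 0, "ax": 0, "ay": 0, "az": 0}, {"x": 0, "y": 0, "z": 0, "ax": 0, "ay": 0, "az": 0}, {"x": 0, "y": 0, "z": 0, "ax": 0, "ay": 0, "az": 0}, {"x": 0, "y": 0, "z": 0, "ax": 0, "ay": 0, "az": 0}], "gripper": -1}}

```text
clock: 25.37
tcp_pos: [0.5897, 0.3755, 0.0515]
orientation: [-3.136, 0.133, -0.005]
wrist_force: [-0.2, -1.7, 6.1]
width: 0.0626
finger_force: 66.1
```

```bash
python3 -c "
from h import *
c=np.array([.588,.3746,0]);o=r.get_obs();T=R.from_rotvec(o['orientation']);print('cup in tool',T.inv().apply(c-o['tcp_pos']))
to(.5545,.129,.2,50)"
```

```text
cup in tool [-0.00180977  0.00119536  0.05149875]
tcp [0.5897 0.3755 0.0515] yaw -4.9 -> 50.0 F [-0.2 -1.7  6.1] w 0.0626 q [ 0.8   0.69 -0.02  0.   -0.86  0.69] t 25.3667
  row xyz [ -1.37  24.82 -14.92] a [-5.000e-02 -2.500e-01 -5.487e+01]
```

>>> {"op": "arm_command", "data": {"deltas": [{"x": 0, "y": 0, "z": -3, "ax": 0, "ay": 0, "az": 0}, {"x": 0, "y": 0, "z": -7, "ax": 0, "ay": 0, "az": -5}, {"x": 0, "y": 1, "z": -11, "ax": 0, "ay": 0, "az": -11}, {"x": -0.2, "y": 4, "z": -13, "ax": 0, "ay": 0, "az": -17}, {"x": -0.4, "y": 7, "z": -13, "ax": 0, "ay": 0, "az": -23}, {"x": -0.6, "y": 10.5, "z": -13, "ax": 0, "ay": 0, "az": -29}, {"x": -0.8, "y": 14, "z": -13, "ax": 0, "ay": 0, "az": -35}, {"x": -1, "y": 17.5, "z": -13, "ax": 0, "ay": 0, "az": -41}, {"x": -1.2, "y": 21, "z": -13, "ax": 0, "ay": 0, "az": -47}, {"x": -1.25, "y": 24, "z": -13, "ax": 0, "ay": 0, "az": -53}, {"x": -1.25, "y": 24.7, "z": -13, "ax": 0, "ay": 0, "az": -54.9}, {"x": -1.25, "y": 24.7, "z": -13, "ax": 0, "ay": 0, "az": -54.9}]}}

```text
clock: 26.37
tcp_pos: [0.5541, 0.1276, 0.179]
orientation: [-2.849, -1.323, 0.001]
wrist_force: [-0.4, 0.4, -2.1]
width: 0.0624
finger_force: 66.7
```

>>> {"op": "arm_command", "data": {"deltas": [{"x": 0, "y": 0, "z": 0, "ax": 0, "ay": 0, "az": 0}, {"x": 0, "y": 0, "z": 0, "ax": 0, "ay": 0, "az": 0}, {"x": 0, "y": 0, "z": 0, "ax": 0, "ay": 0, "az": 0}]}}

```text
clock: 26.62
tcp_pos: [0.5551, 0.131, 0.1786]
orientation: [-2.847, -1.329, -0.001]
wrist_force: [-0.6, -0.4, -0.7]
width: 0.0629
finger_force: 66.7
```

```bash
python3 -c "
from h import *
to(.5557,.1304,.10,50)
s=snap('wrist')
# cup rim in hand: where is its axis relative to TCP
m=mask(s,(90,60,20)); print([ (cv2.boundingRect(k),cv2.contourArea(k)) for k in blobs(m,600)])
o=r.get_obs();T=R.from_rotvec(o['orientation'])
print('rim centre pred',proj(s,o['tcp_pos']+T.apply([[0,0,-.0025],[-.0018,0,-.0025],[.033,0,-.0025],[-.033,0,-.0025]])))
cv2.imwrite('pics/wc2.png',s['color'][:,:,::-1])
"
```

```text
tcp [0.5551 0.131  0.1786] yaw 50.0 -> 50.0 F [-0.6 -0.4 -0.7] w 0.0629 q [ 0.52  0.36 -0.24 -0.   -0.97  1.93] t 26.6167
  row xyz [-0.01  0.08  7.86] a [-0.   -0.02  0.04]
[((449, 425, 68, 55), 2199.5), ((449, 243, 105, 99), 7243.0), ((235, 159, 177, 261), 35461.5)]
rim centre pred [[319.54435587 349.30608776]
 [319.55018288 353.40704433]
 [319.43123791 266.53725187]
 [319.64550046 418.37109201]]
```

>>> {"op": "arm_command", "data": {"deltas": [{"x": 0, "y": 0.08, "z": 2.5, "ax": 0, "ay": 0, "az": 0}, {"x": 0, "y": 0.08, "z": 5, "ax": 0, "ay": 0, "az": 0}, {"x": 0, "y": 0.08, "z": 7, "ax": 0, "ay": 0, "az": 0}, {"x": 0, "y": 0.08, "z": 8.2, "ax": 0, "ay": 0, "az": 0}, {"x": 0, "y": 0.08, "z": 8.8, "ax": 0, "ay": 0, "az": 0}, {"x": 0, "y": 0.08, "z": 9, "ax": 0, "ay": 0, "az": 0}, {"x": 0, "y": 0.08, "z": 9, "ax": 0, "ay": 0, "az": 0}, {"x": 0, "y": 0.08, "z": 9, "ax": 0, "ay": 0, "az": 0}]}}

```text
clock: 27.33
tcp_pos: [0.5563, 0.1299, 0.0896]
orientation: [2.847, 1.329, 0.003]
wrist_force: [0.3, 0.2, -1.5]
width: 0.0624
finger_force: 66.7
```

>>> {"op": "arm_command", "data": {"deltas": [{"x": 0, "y": 0, "z": 0.1, "ax": 0, "ay": 0, "az": 0}, {"x": 0, "y": 0, "z": 0.2, "ax": 0, "ay": 0, "az": 0}, {"x": 0, "y": 0, "z": 0.3, "ax": 0, "ay": 0, "az": 0}, {"x": 0, "y": 0, "z": 0.4, "ax": 0, "ay": 0, "az": 0}, {"x": 0, "y": 0, "z": 0.4, "ax": 0, "ay": 0, "az": 0}]}}

```text
clock: 27.75
tcp_pos: [0.5555, 0.1293, 0.0847]
orientation: [-2.847, -1.328, -0.0]
wrist_force: [0.1, -0.4, -2.0]
width: 0.0625
finger_force: 66.7
```

>>> {"op": "arm_command", "data": {"deltas": [{"x": 0.05, "y": 0, "z": 0.1, "ax": 0, "ay": 0, "az": 0}, {"x": 0.05, "y": 0, "z": 0.2, "ax": 0, "ay": 0, "az": 0}, {"x": 0.05, "y": 0, "z": 0.3, "ax": 0, "ay": 0, "az": 0}, {"x": 0.05, "y": 0, "z": 0.3, "ax": 0, "ay": 0, "az": 0}]}}

```text
clock: 28.08
tcp_pos: [0.5558, 0.1296, 0.0814]
orientation: [-2.847, -1.328, 0.001]
wrist_force: [-0.8, -0.3, -1.5]
width: 0.0624
finger_force: 66.7
```

>>> {"op": "arm_command", "data": {"deltas": [{"x": 0, "y": 0, "z": 0.08, "ax": 0, "ay": 0, "az": 0}, {"x": 0, "y": 0, "z": 0.15, "ax": 0, "ay": 0, "az": 0}, {"x": 0, "y": 0, "z": 0.15, "ax": 0, "ay": 0, "az": 0}]}}

```text
clock: 28.33
tcp_pos: [0.556, 0.1298, 0.0811]
orientation: [2.847, 1.328, 0.0]
wrist_force: [-2.2, -0.0, 4.2]
width: 0.0625
finger_force: 67.2
```

>>> {"op": "arm_command", "data": {"deltas": [{"x": 0, "y": 0, "z": 0.08, "ax": 0, "ay": 0, "az": 0}, {"x": 0, "y": 0, "z": 0.08, "ax": 0, "ay": 0, "az": 0}, {"x": 0, "y": 0, "z": 0.08, "ax": 0, "ay": 0, "az": 0}]}}

```text
clock: 28.58
tcp_pos: [0.5561, 0.1298, 0.081]
orientation: [2.846, 1.329, 0.001]
wrist_force: [-3.9, 0.1, 9.3]
width: 0.0623
finger_force: 67.6
```

Felt the well: contact at TCP z = 0.081, so the cup's foot is at z≈0.030, 21.6 mm above the saucers' origin, which is within the stated range. With that rim height the saucer axis refines to (0.5544,0.1265). I'll lift 3 mm, shift the cup 1.8 mm to centre it, and feel again.

>>> {"op": "arm_command", "data": {"deltas": [{"x": 0, "y": 0, "z": -0.25, "ax": 0, "ay": 0, "az": 0}, {"x": 0, "y": 0, "z": -0.5, "ax": 0, "ay": 0, "az": 0}, {"x": -0.16, "y": 0.09, "z": -0.5, "ax": 0, "ay": 0, "az": 0}, {"x": -0.16, "y": 0.09, "z": -0.5, "ax": 0, "ay": 0, "az": 0}, {"x": -0.16, "y": 0.09, "z": -0.4, "ax": 0, "ay": 0, "az": 0}, {"x": -0.16, "y": 0.09, "z": -0.3, "ax": 0, "ay": 0, "az": 0}, {"x": -0.16, "y": 0.09, "z": -0.25, "ax": 0, "ay": 0, "az": 0}, {"x": -0.16, "y": 0.09, "z": -0.25, "ax": 0, "ay": 0, "az": 0}]}}

```text
clock: 29.25
tcp_pos: [0.5554, 0.1278, 0.0815]
orientation: [-2.847, -1.328, 0.001]
wrist_force: [-0.4, -0.9, -0.6]
width: 0.0626
finger_force: 66.7
```

>>> {"op": "arm_command", "data": {"deltas": [{"x": 0, "y": 0, "z": 0.08, "ax": 0, "ay": 0, "az": 0}, {"x": 0, "y": 0, "z": 0.08, "ax": 0, "ay": 0, "az": 0}, {"x": 0, "y": 0, "z": 0.08, "ax": 0, "ay": 0, "az": 0}]}}

```text
clock: 29.5
tcp_pos: [0.5556, 0.1279, 0.0812]
orientation: [2.847, 1.328, 0.0]
wrist_force: [0.5, -1.0, -1.2]
width: 0.0624
finger_force: 66.7
```

>>> {"op": "arm_command", "data": {"deltas": [{"x": 0, "y": 0, "z": 0.06, "ax": 0, "ay": 0, "az": 0}, {"x": 0, "y": 0, "z": 0.06, "ax": 0, "ay": 0, "az": 0}, {"x": 0, "y": 0, "z": 0.06, "ax": 0, "ay": 0, "az": 0}]}}

```text
clock: 29.75
tcp_pos: [0.5557, 0.128, 0.0811]
orientation: [2.847, 1.328, 0.001]
wrist_force: [-1.3, 0.3, 3.9]
width: 0.0624
finger_force: 67.2
```

Same contact height, so the foot is on the flat well. Release and rise.

>>> {"op": "arm_command", "data": {"deltas": [{"x": 0, "y": 0, "z": 0, "ax": 0, "ay": 0, "az": 0}, {"x": 0, "y": 0, "z": 0, "ax": 0, "ay": 0, "az": 0}, {"x": 0, "y": 0, "z": 0, "ax": 0, "ay": 0, "az": 0}, {"x": 0, "y": 0, "z": 0, "ax": 0, "ay": 0, "az": 0}, {"x": 0, "y": 0, "z": -2, "ax": 0, "ay": 0, "az": 0}, {"x": 0, "y": 0, "z": -5, "ax": 0, "ay": 0, "az": 0}, {"x": 0, "y": 0, "z": -9, "ax": 0, "ay": 0, "az": 0}, {"x": 0, "y": 0, "z": -13, "ax": 0, "ay": 0, "az": 0}, {"x": 0, "y": 0, "z": -17, "ax": 0, "ay": 0, "az": 0}, {"x": -4, "y": 0, "z": -20, "ax": 0, "ay": 0, "az": 0}, {"x": -8, "y": 0, "z": -20, "ax": 0, "ay": 0, "az": 0}, {"x": -12, "y": 0, "z": -20, "ax": 0, "ay": 0, "az": 0}], "gripper": 0.8}}

```text
clock: 30.75
tcp_pos: [0.481, 0.0385, 0.2827]
orientation: [2.846, 1.33, 0.008]
wrist_force: [0.6, -0.9, -0.5]
width: 0.0763
finger_force: 0.0
```

>>> {"op": "arm_command", "data": {"deltas": [{"x": -4, "y": 0, "z": 0, "ax": 0, "ay": 0, "az": 0}, {"x": -8, "y": -3, "z": 0, "ax": 0, "ay": 0, "az": 6}, {"x": -8, "y": -3, "z": 0, "ax": 0, "ay": 0, "az": 12}, {"x": -8, "y": -3, "z": 0, "ax": 0, "ay": 0, "az": 18}, {"x": -8, "y": -3, "z": 0, "ax": 0, "ay": 0, "az": 25}, {"x": -8, "y": -3, "z": 0, "ax": 0, "ay": 0, "az": 32}, {"x": -8, "y": -3, "z": 0, "ax": 0, "ay": 0, "az": 39}, {"x": -8, "y": -3, "z": 0, "ax": 0, "ay": 0, "az": 46}, {"x": -8, "y": -3, "z": 0, "ax": 0, "ay": 0, "az": 52}, {"x": -8, "y": -3, "z": 0, "ax": 0, "ay": 0, "az": 55}, {"x": -8, "y": -3, "z": 0, "ax": 0, "ay": 0, "az": 55}, {"x": -8, "y": -3, "z": 0, "ax": 0, "ay": 0, "az": 55}]}}

```text
clock: 31.75
tcp_pos: [0.4063, -0.0033, 0.2804]
orientation: [-3.139, 0.135, -0.0]
wrist_force: [0.5, 0.3, 0.1]
width: 0.0768
finger_force: 0.0
```

```bash
python3 -c "
from h import *
import pickle
to(.4,.1,.3)
s=snap('wrist','wf');pickle.dump(s,open('wf.pkl','wb'))
print(proj(s,[[.5355,-.1015,.107],[.544,.0125,.092],[.632,.0054,.083],[.5544,.1267,.084],[.5544,.1267,.042]]).round(0))
"
```

```text
tcp [ 0.4063 -0.0033  0.2804] yaw -4.9 -> -4.9 F [0.5 0.3 0.1] w 0.0768 q [ 0.4  -0.02 -0.44 -0.   -1.15  1.09] t 31.75
  row xyz [ -1.51 -10.24  -1.96] a [-0. -0.  0.]
[[440.  40.]
 [284.  44.]
 [282. -79.]
 [141.  49.]
 [163.  57.]]
```

View pics/wf.png

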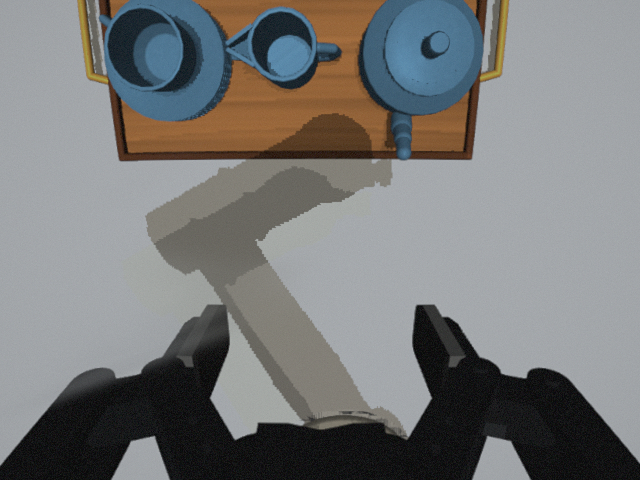

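The cup stands in the saucer at (145,49), the jug is upright at (283,45), and the lidded pot is at (420,50). A last numeric check of the cup's rim circle, the saucer circle and the sugar bowl, the latter from the top camera.

```bash
python3 -c "
from h import *
import pickle,meas
s=pickle.load(open('wf.pkl','rb'))
print('cup',circ(cast(s,[[105,47],[186,51],[145,6.5],[146,91.5],[113,72],[178,77]],.084)))
g=cv2.cvtColor(s['color'],cv2.COLOR_RGB2GRAY)
print('cup auto',meas.rfit(cast(s,meas.ring(g,(145,49),36,48),.084)))
m=mask(s,(90,60,20)); k=np.vstack([k[:,0] for k in blobs(m,600)])
q=k[(k[:,0]<240)&(k[:,1]>60)&(k[:,0]>112)]; q=q[(q[:,1]>95)|(q[:,0]>205)]; q=q[~((q[:,0]>222)&(q[:,1]<62))]
for z in(.040,.0416): print('saucer',z,meas.rfit(cast(s,q,z)))
t=snap('top','tf')
for k in blobs(mask(t)): 
    x,y,w,h=cv2.boundingRect(k); print((x,y,w,h))
print(proj(t,[[.632,.0054,.06],[.544,.0125,.09],[.5544,.1267,.084]]))
"
```

```text
cup (array([0.55345915, 0.12377462]), np.float64(0.0326066660137914))
cup auto (array([0.55443783, 0.12366826]), np.float64(0.030312332061049663), np.int64(169))
saucer 0.04 (array([0.55742634, 0.12283011]), np.float64(0.05979127395125587), np.int64(141))
saucer 0.0416 (array([0.55711057, 0.1222358 ]), np.float64(0.05952405884408667), np.int64(141))
(338, 236, 28, 18)
(295, 225, 36, 36)
(374, 223, 35, 48)
(340, 206, 27, 21)
[[354.01254825 214.62460931]
 [352.11604247 243.47286203]
 [311.93677707 240.16672373]]
```

```bash
python3 -c "
from h import *
import pickle,meas
from scipy.optimize import least_squares
s=pickle.load(open('wf.pkl','rb'))
m=mask(s,(90,60,20)); k=np.vstack([k[:,0] for k in blobs(m,600)])
q=k[(k[:,0]<240)&(k[:,0]>100)]
P=cast(s,q,.0416)[:,:2]
f=lambda c:np.linalg.norm(P-c,axis=1)-.056
a=np.degrees(np.arctan2(P[:,1]-.1265,P[:,0]-.5544)); 
for lo,hi in((-180,-95),(-180,-110),(-170,-130)):
    i=(a>lo)&(a<hi); Q=P[i]; print(i.sum(),least_squares(lambda c:np.linalg.norm(Q-c,axis=1)-.056,[.5544,.1265],loss='soft_l1',f_scale=.001).x, np.percentile(np.linalg.norm(Q-[.5544,.1265],axis=1),[5,50,95]))
j=circ(cast(s,[[250,44],[316,44],[283,8],[283,87]],.092)); print('jug',j)
"
```

```text
96 [0.55397347 0.1195725 ] [0.05607661 0.06139871 0.06504954]
72 [0.55410013 0.11920476] [0.05592254 0.06078775 0.06236702]
39 [0.55426583 0.11826461] [0.05718491 0.05991088 0.06169098]
jug (array([0.54126401, 0.01360069]), np.float64(0.026779537715907183))
```

The pile's lower saucers contaminate the near edge in that view. I'll put the camera straight above the pile for a clean check.

>>> {"op": "arm_command", "data": {"deltas": [{"x": 1.5, "y": -3.6, "z": 0, "ax": 0, "ay": 0, "az": 0}, {"x": 3, "y": -7.2, "z": 0, "ax": 0, "ay": 0, "az": 0}, {"x": 4.5, "y": -10.8, "z": 0, "ax": 0, "ay": 0, "az": 0}, {"x": 5.8, "y": -14.2, "z": 0, "ax": 0, "ay": 0, "az": 0}, {"x": 5.8, "y": -14.2, "z": 0, "ax": 0, "ay": 0, "az": 0}, {"x": 5.8, "y": -14.2, "z": 0, "ax": 0, "ay": 0, "az": 0}, {"x": 5.8, "y": -14.2, "z": 0, "ax": 0, "ay": 0, "az": 0}, {"x": 5.8, "y": -14.2, "z": 0, "ax": 0, "ay": 0, "az": 0}]}}

```text
clock: 32.52
tcp_pos: [0.476, 0.1323, 0.2804]
orientation: [3.138, -0.137, -0.001]
wrist_force: [0.1, -0.1, -0.4]
width: 0.0769
finger_force: 0.0
```

```bash
python3 -c "
from h import *
import pickle,meas
s=snap('wrist','wg'); print(s['origin'])
P=proj(s,[[.5544,.1267,.0416],[.5544,.1267,.084]]); print(P)
g=cv2.cvtColor(s['color'],cv2.COLOR_RGB2GRAY); m=mask(s,(90,60,20))
for k in blobs(m,600):
    print(cv2.boundingRect(k))
    x,y,w,h=cv2.boundingRect(k)
    if x<P[0,0]<x+w and y<P[0,1]<y+h:
        for z in(.038,.0416): print('saucer',z,meas.rfit(cast(s,k[:,0],z),8,.0015))
h=cv2.cvtColor(s['color'],cv2.COLOR_RGB2HSV)[:,:,2]
rp=np.hypot(*(proj(s,[[.5544,.1267+.033,.084]])-P[1])[0]); print('rim px',rp)
for im in(g,h):
  for sg in(1,-1,0): print('cup',sg,meas.rfit(cast(s,meas.ring(im,P[1],rp-9,rp+8,sg),.084),8,.0015))
"
```

```text
[0.5565165  0.12537957 0.39799936]
[[318.86666716 121.38617143]
 [318.7028226  121.72062321]]
(260, 58, 118, 123)
saucer 0.038 (array([0.55443081, 0.12704442]), np.float64(0.05532785435501262), np.int64(341))
saucer 0.0416 (array([0.55445167, 0.12702778]), np.float64(0.05477457482944688), np.int64(341))
(402, 32, 221, 192)
(396, 0, 102, 61)
rim px 40.176930990862374
cup 1 (array([0.55555913, 0.12588798]), np.float64(0.029292861140263696), np.int64(180))
cup -1 (array([0.55199043, 0.12855842]), np.float64(0.027909148857111356), np.int64(122))
cup 0 (array([0.55555913, 0.12588798]), np.float64(0.029292861140263696), np.int64(180))
cup 1 (array([0.55555129, 0.12587407]), np.float64(0.0292940747844477), np.int64(180))
cup -1 (array([0.55202322, 0.12858212]), np.float64(0.027924745508441977), np.int64(120))
cup 0 (array([0.55555129, 0.12587407]), np.float64(0.0292940747844477), np.int64(180))
```

The cup is about 1.6 mm from the saucer's centre. Everything is in place, so I'm handing in.

```bash
python3 -c "
from station import r
print(r.sign_off())"
```

```text
the job is handed in; nothing more can be done
None
```

The tea service is set out and handed in at about 33 s: lid on the pot, jug within about 2 mm of midway, sugar bowl set about 3 cm behind it, cup about 1.6 mm off the top saucer's centre; the sign-off gave no verdict.

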